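Mount a polishing wheel on the bench spindle

TASK

Mount the polishing wheel on the small bench spindle: first the blue back flange, slots down and dropped fully over the drive ribs (feel for them by turning it), then the green wheel flat on the flange, then the orange bayonet collar over the spindle's lugs, down onto the wheel and turned clockwise until it stops. Let go at the end, and leave the jar, the pen and the reel where they are.

Things in the scene. Friction and masses are not known exactly. Their poses are not given: they have to be found in the camera images.
- unit: grey round spindle unit, fixed, 96 mm across, 32 mm high, small black control box at one side; origin at the centre of its underside, z up along the spindle axis. The upright spindle on it stands at any angle, which is NOT reported and does not follow the unit's yaw; a brake holds it (0.25 N m): gentle turning on it does not drag it, a hard twist turns it without harm.
- seat (a point): point on the spindle axis at the top of its round seat (48 mm across), 42 mm above the unit's origin. Three radial drive ribs stand on the seat, 120 deg apart: 5 mm wide, 5 mm high, reaching 23 mm from the axis. The shaft is 22 mm in diameter up to 29 mm above this point (last 5 mm bevelled), then a 12 mm neck up to 49 mm above it. This point's axes are the unit's, not the ribs'.
- lug_level (a point): point on the spindle axis at the underside of its three lugs, 81 mm above the unit's origin. The lugs stand out from the neck exactly above the three ribs: 5 mm wide, 6 mm high, reaching 10 mm from the axis. This point's axes are the unit's, not the lugs'.
- flange_center (a point): centre (half-way up) of the blue hexagonal back flange, 56 mm across flats, 16 high, 150 g, bore 25; z up. Underneath, three slots 10 wide, 6 deep at 0, 120, 240 deg from its x axis, square to flats; white dots above them. Centre is 50 mm above the unit's origin when seated, 55 on top of the ribs. Drops by its weight when in line and turned loosely (fingers 2-3 mm wider than the flats).
- wheel_center (a point): green polishing wheel, a plain ring 62 mm in diameter, 14 mm high, 90 g, bore 25.6 mm, lying flat. Point: its centre, half-way up. On the seated flange its centre is 65 mm above the unit's origin.
- collar_center (a point): centre (half-way up) of the orange hexagonal collar, 44 mm across flats, 20 high, 80 g; z up. Floor 7 mm thick, 15 mm bore, three slots 9 mm wide at 0, 120, 240 deg from its x axis (square to flats) that pass the lugs. Centre 97 mm above the unit's origin on top of the lugs, 82 down on the wheel; then it turns about 56 deg clockwise from above to its stops. Drops by its weight if held loosely.
- collar_mark (a point): white dot on the top of the collar, 18 mm from its centre along its own x axis.
- jar: flux jar with green lid, 45 mm across, 30 mm high; origin at the centre of its underside. Bystander.
- pen: grey tester pen lying flat, 12 x 114 x 12 mm; origin at the centre of its underside. Bystander.
- reel: small grey solder reel, 33 mm across, 20 mm high; origin at the centre of its underside. Bystander.
Mind the look-alikes: they are no part of the job. Several things look just like the part that bears collar_center: the one meant starts farthest to the robot's right.

How it is judged:
On the way, in this order (a step that is already met when the one before it is completed fails the run):
1. the flange has dropped over the drive ribs (z of flange_center in the frame of unit between 0.048 and 0.052 m and horizontal distance between flange_center and unit below 0.003 m and angle between flange_center's own z axis and vertical below 0.06 rad), for 0.2 s.
2. the wheel lies flat on the seated flange (all of step 1 and z of wheel_center in the frame of unit between 0.0625 and 0.0675 m and horizontal distance between wheel_center and unit below 0.003 m and angle between wheel_center's own z axis and vertical below 0.06 rad), for 0.2 s.
3. the collar is down on the wheel and turned to its stop (all of step 2 and z of collar_center in the frame of unit between 0.079 and 0.085 m and horizontal distance between collar_center and unit below 0.003 m and angle between collar_center's own z axis and vertical below 0.06 rad and ((x of collar_mark in the frame of flange_center between 0.00289068 and 0.0128907 m and y of collar_mark in the frame of flange_center between 0.0111783 and 0.0211783 m) or (x of collar_mark in the frame of flange_center between -0.0229562 and -0.0129562 m and y of collar_mark in the frame of flange_center between -0.00625562 and 0.00374438 m) or (x of collar_mark in the frame of flange_center between 0.00506547 and 0.0150655 m and y of collar_mark in the frame of flange_center between -0.0199227 and -0.00992268 m))), for 0.2 s.
At the end, for the whole second after the job is handed in: Centres above the unit's origin: flange 50 +- 2 mm, wheel 65 +- 2.5, collar 82 +- 3; each within 3 mm of the axis and level within 0.06 rad; collar locked: its dot about midway (56 deg clockwise) between flange slots, within 5 mm (16 deg) (all of step 3); the robot touches nothing.
It fails at once if the jar is pushed more than 30 mm (distance of jar from where it was at the start of the episode above 0.03 m).
It fails at once if the pen is pushed more than 30 mm (distance of pen from where it was at the start of the episode above 0.03 m).
It fails at once if the reel is pushed more than 30 mm (distance of reel from where it was at the start of the episode above 0.03 m).
It also fails if it takes over 72 s, if anything falls off the work surface, if the arm or the gripper's body presses on something with over 40 N, if the wrist force passes 120 N, or if a joint passes its speed limit or range.

ROBOT

A 6-joint arm with a two-finger parallel gripper is mounted at the origin on a cart in front of the work surface, level with it; the furniture and walls round the work are solid. World frame = base frame: x ahead of the robot, y to its left, z up, the work surface at z = 0. Lengths are in m, angles in rad, forces in N, time in s.
With the tool pointing down it reaches from about 0.425 to 0.95 m from the base axis. Payload 3.5 kg.
Tool frame: the origin (TCP) lies on the centre line of the jaws, within the pads' length; the fingertips stand 19 mm ahead of it and the grasp point (between the pads) is the TCP; z points along the fingers, y is the direction in which the jaws open and shut (so a half turn about z gives the same grasp; the last joint's range is limited). The gripper opens to 85 mm and grips with 20 to 120 N. Pads are 22 mm wide; open, the fingers measure 114 mm over their backs; the gripper's body (76 mm by 85 mm) begins 54 mm behind the grasp point. The pads swing forward as they close: fully open they stand 13 mm farther back than shut.
Start: joints at [1.167, 0.286, 1.577, -0, 1.279, -0.15], TCP at [0.169, 0.653, 0.25] pointing down, gripper open.
Joint ranges: [-2.77, 2.77], [-0.9, 2.22], [0.21, 2.48], [-1.53, 4.67], [0.24, 2.81], [-2.84, 2.84]. Speed limits (rad/s): [2.79, 2.79, 3.14, 3.14, 3.14, 3.14].

INTERFACE

Orientations are given as a unit quaternion [x, y, z, w].
In Python, from workcell import arm gives the robot as it stands.
- The arm moves only by the tool carry_out, never from a script. Its argument "increments" is a list of rows, each a list of 2 entries, a list of its own where there are three numbers: the shift along the tool's x, y, z in units of 30 mm (1.0 is 30 mm), then the turn about the tool's z in units of 5 degrees (1.0 is 5 degrees). In form: [[[tx, ty, tz], yaw], ...]. A call has 1 to 5 rows; each row is the pose to reach, as a shift and turn from the pose commanded when the call began, along the tool's axes at that moment; what a row does not reach only later rows make up. A row lasts 1/10 s, in which the tool goes at most 50 mm and 8.59 degrees, less where a joint would pass 70% of its speed; a pose out of reach is approached as far as the arm can. A call with a gripper value outside its range is refused whole. "hand" is the closure, from 0 (fully open) to 1 (shut), set as the call begins (left out, the last holds). The fingers move at their own pace and stop on an object; the grip force is fixed at half the most. Time passes only in rows, so rows that repeat a pose let the fingers close. It gives the time, the measured TCP pose, the force and the opening at its end, in the units of the state.
- arm.state(): the state, without advancing time (a new reading comes with each control period).
- arm.camera(name): name is "scene" or "top" or "wrist"; returns a dict with "frame" (480x640x3 uint8, red, green, blue), "mtx" (3x3 intrinsics, pixels), "rvec" (rotation vector, rad) and "tvec" (3), from world to camera coordinates, as OpenCV has them. Camera axes: x right, y down, z forward; pixel columns grow to the right and rows downward; lengths in m; the calibration is good to about 2 mm. A picture is of the moment at which its call begins. There is no depth.
- arm.close_job(): hands the job in, once; it reports no verdict.
Trained networks look in the newest picture that a camera, given by its name, has taken for a name from the list of things; names that differ only in an ending like _2 or _b are one class to them, and where a whole thing is asked for, a point or a joint stands for the part that bears it (a point fixed in the world has none). Each returns a list of dicts, best first, with "confidence" (0 to 1); they miss things now and then, are a little off and sometimes report something else, mostly with a low value. They report only what shows in the picture. A call takes as long as a camera call. They do not tell look-alikes from the thing itself.
- arm.spot_in(camera, label): "centre" ([x, y, z] in m, in the coordinates of the camera as it stood for that picture, good to about 4 mm: the middle of the surface that is visible of it).
- arm.mark_of(camera, label): "centre" ([x, y, z] in m, in the coordinates of the camera as it stood for that picture, good to about 4 mm: a listed point, or the origin of a listed thing).
The state is a dict: "clock": time; "joint_pos": joint angles; "dq": joint speeds; "joint_torque": joint torques, N m; "tcp_pos": TCP position; "tcp_rot": TCP orientation; "wrist_force": force on the tool from outside, world axes, zero at the start; "wrist_torque": the same for the moment, N m; "grip_width": opening from 0.0 (shut) to 1.0 (fully open).
Only numpy, scipy, OpenCV 4.12 (cv2) and the standard library are available. Lean on these libraries where they do the work, as an engineer would, in place of code of your own. Each camera call takes 0.05 s, during which the arm holds its last target.

## Working session

There is one attempt and no reset: what is moved stays moved. The work goes in short steps, Python scripts to look and compute and a tool call to move; the robot and the scene stay as the last step left them, time stands still between calls to the robot, and variables do not carry over. Pictures are saved under pics/ and viewed, and the job is handed in when it is done.

Besides the shell and the picture viewer there is one more tool, called after "Emit:" by a JSON object that holds its "fn" and its "kwargs". carry_out: Moves the arm, as the interface text tells. Its arguments: {"type":"object","properties":{"increments":{"type":"array","items":{"type":"array"}},"hand":{"type":"number"}},"required":["increments"]}

```bash
ls; mkdir -p pics
cat > h.py <<'E'
import numpy as np, cv2
from workcell import arm
from scipy.spatial.transform import Rotation as R
def shot(name,fn=None):
    c=arm.camera(name)
    if fn: cv2.imwrite('pics/'+fn,cv2.cvtColor(c['frame'],cv2.COLOR_RGB2BGR))
    return c
def toworld(c,p):
    Rm=cv2.Rodrigues(np.array(c['rvec'],float))[0]
    return Rm.T@(np.array(p)-np.array(c['tvec']).ravel())
def proj(c,P):
    return cv2.projectPoints(np.array(P,float).reshape(-1,3),np.array(c['rvec'],float),np.array(c['tvec'],float),np.array(c['mtx'],float),None)[0].reshape(-1,2)
def pix(c,uv,z):
    Rm=cv2.Rodrigues(np.array(c['rvec'],float))[0]; t=np.array(c['tvec']).ravel()
    o=-Rm.T@t
    d=Rm.T@np.linalg.inv(np.array(c['mtx']))@np.array([uv[0],uv[1],1.])
    return o+d*(z-o[2])/d[2]
E
python3 - <<'E'
from h import *
print(arm.state())
for n in ['scene','top','wrist']:
    c=shot(n,n+'0.png'); 
    Rm=cv2.Rodrigues(np.array(c['rvec'],float))[0]; print(n,-Rm.T@np.array(c['tvec']).ravel(),Rm.tolist(),c['mtx'])
    if n!='wrist':
      for l in ['unit','flange_center','wheel_center','collar_center','collar_mark','jar','pen','reel']:
        for d in arm.mark_of(n,l): print(n,l,np.round(toworld(c,d['centre']),4),d['confidence'])
E
```

```text
pics
{'clock': 0.0, 'joint_pos': array([ 1.16698929e+00,  2.87221578e-01,  1.57822517e+00,  3.27041762e-05,
        1.27856857e+00, -1.49995752e-01]), 'dq': array([ 1.08101928e-05, -1.54682480e-03,  2.73889733e-04,  3.24860665e-04,
       -6.58131983e-04, -1.04239891e-04]), 'joint_torque': array([ 9.59272038e-04, -4.05977225e+01, -2.92633402e+01,  7.53660014e-07,
        5.94314173e-03,  8.86444923e-06]), 'tcp_pos': array([0.16920269, 0.65280442, 0.24888375]), 'tcp_rot': array([ 1.26569881e-01,  9.91956954e-01, -1.16090863e-03, -3.46206116e-04]), 'wrist_force': array([-0.08470699,  0.54304923,  0.02563124]), 'wrist_torque': array([-0.01962888,  0.03038875,  0.00267025]), 'grip_width': 1.0023175402653342}
scene [0.16285611 0.52387288 0.87058822] [[-0.8665125298871239, -0.4989532701711964, 0.014201046936236555], [-0.3737136138798466, 0.6296283030964409, -0.6811066984994065], [0.33089903346713045, -0.5954946130112055, -0.7320464435574792]] [[595.64494723   0.         316.84260721]
 [  0.         595.64494723 242.45692027]
 [  0.           0.           1.        ]]
scene unit [ 0.5371  0
[... 1046 characters left out ...]
.468  -0.2447  0.0069] 0.86
top collar_center [ 0.461  -0.1229  0.0065] 0.84
top collar_center [ 0.3866 -0.0413  0.0118] 0.75
top collar_mark [ 0.4799 -0.1193  0.0187] 0.82
top collar_mark [ 0.3764 -0.0355  0.0164] 0.67
top jar [0.6324 0.0317 0.0063] 0.97
top pen [ 0.3762  0.0575 -0.0041] 0.84
top reel [ 0.6476 -0.2738 -0.0059] 0.52
wrist [0.09369867 0.6725284  0.37536805] [[0.25018614733012423, 0.9681976039659828, 0.0005397764728260479], [0.9220000152077392, -0.23841858789100667, 0.30507793906637687], [0.29550442237137403, -0.07582860029427668, -0.9523272335370713]] [[365.75117485   0.         319.87702725]
 [  0.         365.75117485 241.6820667 ]
 [  0.           0.           1.        ]]
```

View pics/scene0.png

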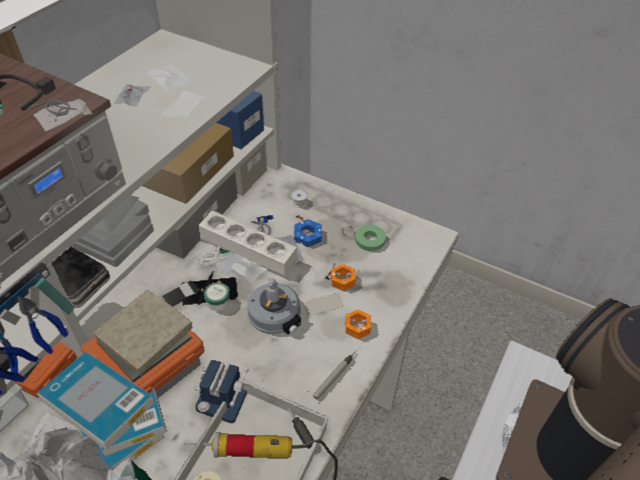

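View pics/top0.png

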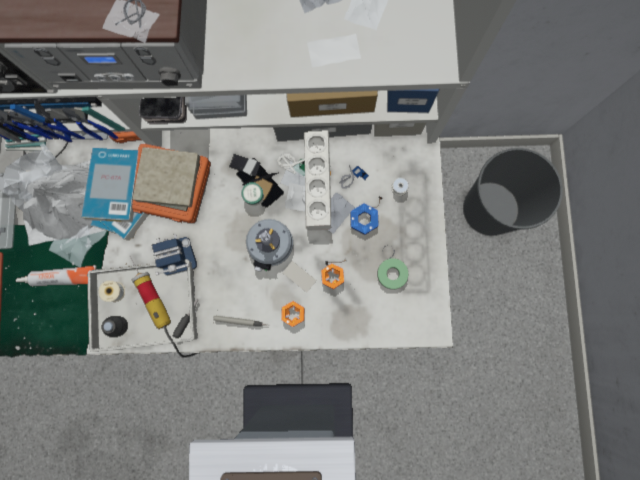

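Run:
```python
import cv2
t=cv2.imread('pics/top0.png'); s=cv2.imread('pics/scene0.png')
a=cv2.resize(t[170:340,225:425],None,fx=4,fy=4,interpolation=cv2.INTER_CUBIC)[:600]
b=cv2.resize(s[180:350,230:400],None,fx=3.5,fy=3.5,interpolation=cv2.INTER_CUBIC)
cv2.imwrite('pics/a.png',a);cv2.imwrite('pics/b.png',b)
```

```text
(no output)
```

View pics/a.png

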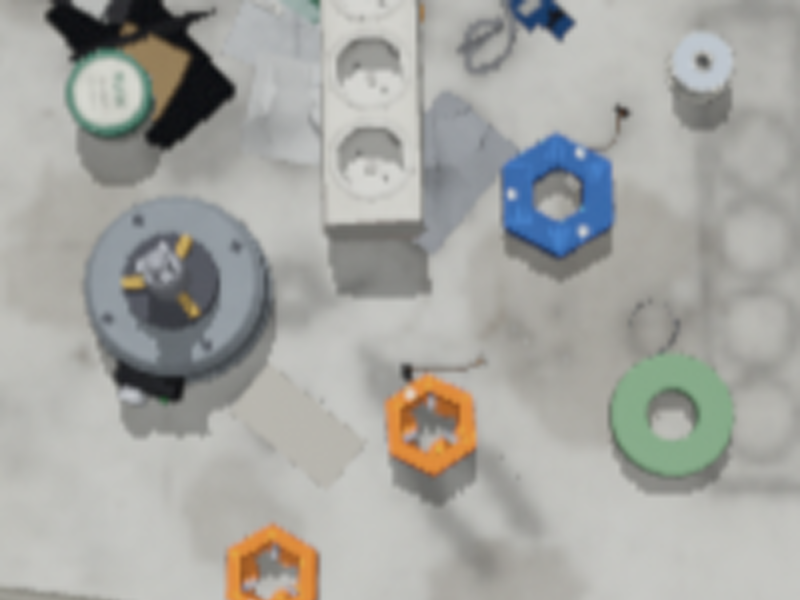

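View pics/b.png

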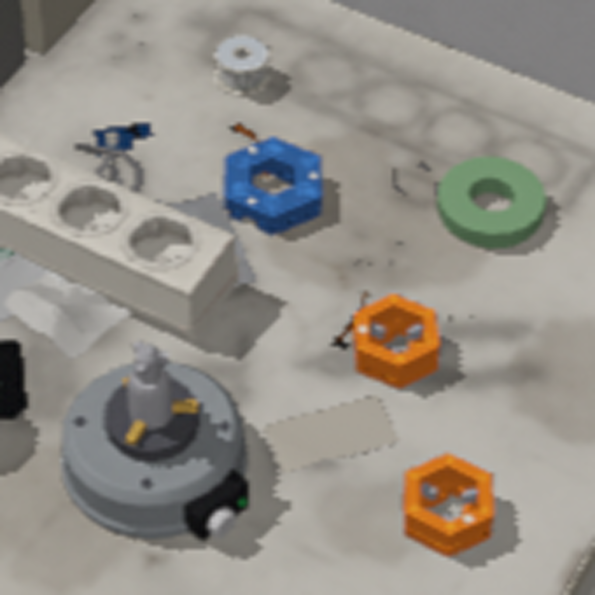

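```bash
cat > fit.py <<'E'
from h import *
from scipy.optimize import minimize
def hexp(x,y,yaw,af,h,z0=0):
    # flats perpendicular to yaw+k*60; vertices at +30
    r=af/2/np.cos(np.pi/6); a=yaw+np.pi/6+np.arange(6)*np.pi/3
    P=np.c_[x+r*np.cos(a),y+r*np.sin(a)]
    return np.vstack([np.c_[P,np.full(6,z0)],np.c_[P,np.full(6,z0+h)]])
def cylp(x,y,d,h,z0=0):
    a=np.arange(48)*2*np.pi/48; P=np.c_[x+d/2*np.cos(a),y+d/2*np.sin(a)]
    return np.vstack([np.c_[P,np.full(48,z0)],np.c_[P,np.full(48,z0+h)]])
def colmask(c,lo,hi,near,rad):
    hsv=cv2.cvtColor(c['frame'],cv2.COLOR_RGB2HSV)
    m=cv2.inRange(hsv,np.array(lo),np.array(hi))
    u,v=near; mm=np.zeros_like(m); cv2.circle(mm,(int(u),int(v)),int(rad),255,-1)
    return m&mm
def hullfull(m):
    cs,_=cv2.findContours(m,cv2.RETR_EXTERNAL,cv2.CHAIN_APPROX_NONE)
    c=max(cs,key=cv2.contourArea); h=cv2.convexHull(c)
    return h.reshape(-1,2).astype(np.float32)
S=16
def fill(poly,box,k=4):
    x0,y0,x1,y1=box
    im=np.zeros(((y1-y0)*k,(x1-x0)*k),np.uint8)
    p=((poly-np.array([x0,y0])+0.5)*k-0.5)
    cv2.fillPoly(im,[np.round(p*S).astype(np.int32)],255,shift=4)
    return cv2.resize(im,None,fx=1/k,fy=1/k,interpolation=cv2.INTER_AREA).astype(float)/255
def fit(cs,masks,model,x0,steps):
    data=[]
    for c,m in zip(cs,masks):
        h=hullfull(m); b=[int(h[:,0].min())-12,int(h[:,1].min())-12,int(h[:,0].max())+13,int(h[:,1].max())+13]
        im=np.zeros(m.shape,np.uint8); cv2.fillPoly(im,[h.astype(np.int32)],1)
        data.append((c,im[b[1]:b[3],b[0]:b[2]].astype(float),b))
    def cost(p):
        s=0
        for c,im,b in data:
            q=cv2.convexHull(proj(c,model(p)).astype(np.float32)).reshape(-1,2)
            s+=np.abs(fill(q,b)-im).sum()/im.sum()
        return s/len(data)
    sim=np.vstack([x0]+[np.array(x0)+np.eye(len(x0))[i]*steps[i] for i in range(len(x0))])
    r=minimize(cost,x0,method='Nelder-Mead',options=dict(initial_simplex=sim,xatol=1e-5,fatol=1e-5))
    return r.x,r.fun
BLUE=((100,120,60),(125,255,255)); ORANGE=((5,150,90),(18,255,255)); GREEN=((50,50,50),(75,255,255))
E
python3 - <<'E'
from fit import *
C={n:arm.camera(n) for n in ['top','scene']}
items={'flange':(BLUE,(.583,-.193),.056,.016,'h'),'collar':(ORANGE,(.462,-.125),.044,.020,'h'),'wheel':(GREEN,(.468,-.2455),.062,.014,'c'),'decoy':(ORANGE,(.388,-.0415),.044,.020,'h')}
for k,(col,xy,d,h,t) in items.items():
    ms={n:colmask(C[n],*col,proj(C[n],[*xy,h/2])[0],45) for n in C}
    mod=(lambda p:hexp(p[0],p[1],p[2],d,h)) if t=='h' else (lambda p:cylp(p[0],p[1],d,h))
    for sel in (['top'],['scene'],['top','scene']):
        best=None
        for y0 in ([0.,.5,1.0] if t=='h' else [0]):
            x0=[*xy,y0] if t=='h' else [*xy]
            r=fit([C[n] for n in sel],[ms[n] for n in sel],mod,x0,[.005,.005,.2][:len(x0)])
            if best is None or r[1]<best[1]: best=r
        print(k,sel,np.round(best[0],4),round(best[1],3))
E
```

```text
flange ['top'] [ 0.5809 -0.1936  1.5004] 0.082
flange ['scene'] [ 0.581  -0.193   1.5678] 0.094
flange ['top', 'scene'] [ 0.5813 -0.1929  0.4768] 0.089
collar ['top'] [ 0.4646 -0.1262  0.5195] 0.081
collar ['scene'] [ 0.4664 -0.1246  0.5819] 0.053
collar ['top', 'scene'] [ 0.4657 -0.1254  0.5915] 0.088
wheel ['top'] [ 0.467 -0.246] 0.124
wheel ['scene'] [ 0.4692 -0.2451] 0.091
wheel ['top', 'scene'] [ 0.4686 -0.2462] 0.114
decoy ['top'] [ 0.392  -0.0453  0.5459] 0.093
decoy ['scene'] [ 0.3931 -0.0444  1.4891] 0.064
decoy ['top', 'scene'] [ 0.3925 -0.0446  0.4607] 0.088
```

```bash
cat > unit.py <<'E'
from fit import *
def box(x,y,a,r0,r1,w,z0,z1):
    u=np.array([np.cos(a),np.sin(a)]);v=np.array([-u[1],u[0]])
    P=[np.r_[np.array([x,y])+u*r+v*s*w/2,z] for r in(r0,r1) for s in(-1,1) for z in(z0,z1)]
    return np.array(P)
def ren(c,p,b,k=6):
    x,y,a=p; x0,y0,x1,y1=b
    im=np.zeros(((y1-y0)*k,(x1-x0)*k),np.uint8)
    def dr(P,val):
        q=cv2.convexHull(proj(c,P).astype(np.float32)).reshape(-1,2)
        cv2.fillPoly(im,[np.round(((q-np.array([x0,y0])+.5)*k-.5)*S).astype(np.int32)],val,shift=4)
    for i in range(3): dr(box(x,y,a+i*2*np.pi/3,.009,.023,.005,.042,.047),255)
    dr(cylp(x,y,.022,.024,.042),0); dr(np.vstack([cylp(x,y,.022,0,.066),cylp(x,y,.012,.005,.066)]),0); dr(cylp(x,y,.012,.020,.071),0)
    for i in range(3): dr(box(x,y,a+i*2*np.pi/3,0,.010,.005,.081,.087),0)
    return cv2.resize(im,None,fx=1/k,fy=1/k,interpolation=cv2.INTER_AREA).astype(float)/255
def fitunit(cs,xy,a0s=(0,.5,1,1.5,2),lo=(12,70,80),hi=(32,255,255),rad=.028,verbose=False):
    D=[]
    for c in cs:
        q=proj(c,cylp(*xy,2*rad,0,.045)); n=proj(c,[*xy,.045])[0]
        b=[int(q[:,0].min())-4,int(q[:,1].min())-4,int(q[:,0].max())+5,int(q[:,1].max())+5]
        hsv=cv2.cvtColor(c['frame'],cv2.COLOR_RGB2HSV); m=cv2.inRange(hsv,np.array(lo),np.array(hi))
        mm=np.zeros_like(m); cv2.fillConvexPoly(mm,cv2.convexHull(q.astype(np.int32)),255); m&=mm
        im=(m[b[1]:b[3],b[0]:b[2]]>0).astype(float)
        D.append((c,im,b))
    g=lambda i:cv2.GaussianBlur(i,(0,0),1.0)
    def cost(p): return sum(((g(ren(c,p,b))-g(im))**2).sum()/(g(im)**2).sum() for c,im,b in D)/len(D)
    best=None
    for a in a0s:
        x0=np.array([*xy,a]); sim=np.vstack([x0]+[x0+np.eye(3)[i]*[.005,.005,.3][i] for i in range(3)])
        r=minimize(cost,x0,method='Nelder-Mead',options=dict(initial_simplex=sim,xatol=1e-5,fatol=1e-6))
        if best is None or r.fun<best.fun: best=r
    return best.x,best.fun,[d[1].sum() for d in D]
E
python3 - <<'E'
from unit import *
C={n:arm.camera(n) for n in ['top','scene']}
for sel in (['top'],['scene'],['top','scene']):
    r=fitunit([C[n] for n in sel],(.535,.004)); print(sel,np.round(r[0],4),np.rad2deg(r[0][2])%120,r[1:])
E
```

```text
['top'] [ 0.5367  0.001  -0.4267] 95.55120650721383 (np.float64(0.034855832591052974), [np.float64(57.0)])
['scene'] [5.385e-01 1.200e-03 1.640e+00] 93.96417160882207 (np.float64(0.049391034850094065), [np.float64(62.0)])
['top', 'scene'] [ 0.5377  0.001  -0.4601] 93.64088128334394 (np.float64(0.07490401235311248), [np.float64(57.0), np.float64(62.0)])
```

Emit:
{"fn": "carry_out", "kwargs": {"increments": [[[-11.6,-7.4,0],9.5],[[-11.6,-7.4,0],9.5],[[-11.6,-7.4,0],9.5],[[-11.6,-7.4,0],9.5],[[-11.6,-7.4,0],9.5]], "hand": 0}}

```text
clock: 1.65
tcp_pos: [0.3407, 0.4688, 0.2506]
tcp_rot: [0.484, 0.875, 0.0, 0.0]
wrist_force: [0.6, -0.6, 0.6]
grip_width: 1.001
```

```bash
cat > mv.py <<'E'
from h import *
import sys
def jaw(st):
    m=R.from_quat(st['tcp_rot']).as_matrix(); return np.rad2deg(np.arctan2(m[1,1],m[0,1]))
def go(x,y,z,j=None):
    st=arm.state(); m=R.from_quat(st['tcp_rot']).as_matrix()
    d=m.T@(np.array([x,y,z])-st['tcp_pos']); ja=jaw(st)
    dj=0 if j is None else (-(j-ja)+90)%180-90
    print('tcp',np.round(st['tcp_pos'],4),'jaw %.2f'%ja,'q6 %.2f'%st['joint_pos'][5],'F',np.round(st['wrist_force'],1),'w %.3f'%st['grip_width'],'t %.2f'%st['clock'])
    print('inc',np.round(d/.03,3).tolist(),'yaw',round(dj/5,3),'rows',max(np.linalg.norm(d)/.05,abs(dj)/8.59))
if __name__=='__main__': go(*map(float,sys.argv[1:]))
E
python3 mv.py .581 -.193 .25 28
```

```text
tcp [0.3407 0.4688 0.2506] jaw 32.16 q6 0.21 F [ 0.6 -0.6  0.6] w 1.001 t 1.65
inc [-22.94, -4.961, 0.014] yaw 0.832 rows 14.082005817001361
```

Emit:
{"fn": "carry_out", "kwargs": {"increments": [[[-22.9,-5,0],0.7],[[-22.9,-5,0],0.7],[[-22.9,-5,0],0.7],[[-22.9,-5,0],0.7],[[-22.9,-5,0],0.7]]}}

```text
clock: 2.15
tcp_pos: [0.4262, 0.2338, 0.2507]
tcp_rot: [0.507, 0.862, 0.0, 0.0]
wrist_force: [0.6, 0.4, 0.1]
grip_width: 1.001
```

```bash
python3 mv.py .581 -.193 .22 28
```

```text
tcp [0.4262 0.2338 0.2507] jaw 29.01 q6 -0.21 F [0.6 0.4 0.1] w 1.001 t 2.15
inc [-14.943, -2.387, 1.025] yaw 0.201 rows 9.10019598829234
```

Emit:
{"fn": "carry_out", "kwargs": {"increments": [[[-14.9,-2.4,1],0.2],[[-14.9,-2.4,1],0.2],[[-14.9,-2.4,1],0.2],[[-14.9,-2.4,1],0.2],[[-14.9,-2.4,1],0.2]]}}

```text
clock: 2.65
tcp_pos: [0.511, -0.0011, 0.2342]
tcp_rot: [0.515, 0.857, 0.0, 0.001]
wrist_force: [0.4, 0.4, 1.2]
grip_width: 1.002
```

```bash
python3 mv.py .581 -.193 .22 28; python3 -c "
from h import *
c=shot('wrist','w1.png'); print(proj(c,[.5375,.001,.042]))"
```

```text
tcp [ 0.511  -0.0011  0.2342] jaw 27.97 q6 -0.69 F [0.4 0.4 1.2] w 1.002 t 2.65
inc [-6.745, -0.939, 0.475] yaw -0.006 rows 4.0957069191493245
[[346.93153832 227.70830628]]
```

View pics/w1.png

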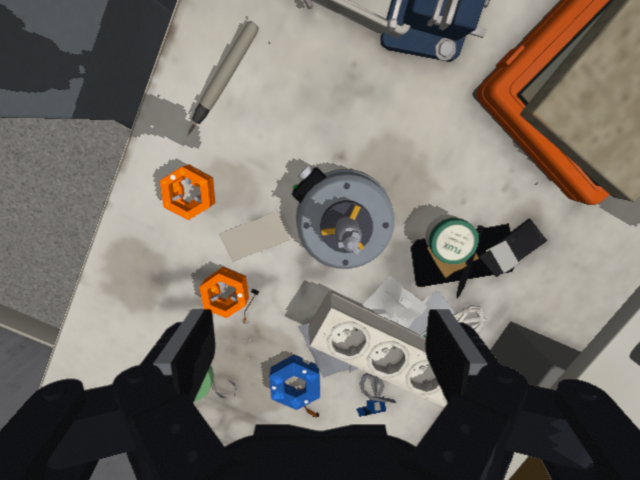

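Emit:
{"fn": "carry_out", "kwargs": {"increments": [[[-6.74,-0.94,0.47],0],[[-6.74,-0.94,0.47],0],[[-6.74,-0.94,0.47],0],[[-6.74,-0.94,0.47],0],[[-6.74,-0.94,0.47],0]]}}

```text
clock: 3.2
tcp_pos: [0.5814, -0.1956, 0.2191]
tcp_rot: [0.517, 0.856, -0.001, 0.0]
wrist_force: [0.1, -0.3, -0.6]
grip_width: 0.998
```

```bash
python3 mv.py .581 -.193 .1 28; python3 -c "
from fit import *
c=shot('wrist','w2.png'); n=proj(c,[.581,-.193,.008])[0];print(n)
m=colmask(c,*BLUE,n,70)
for y0 in (.2,.5,.8): print(fit([c],[m],lambda p:hexp(p[0],p[1],p[2],.056,.016),[.581,-.193,y0],[.005,.005,.2]))
hs=cv2.cvtColor(c['frame'],cv2.COLOR_RGB2HSV)
w=cv2.inRange(hs,np.array((0,0,200)),np.array((180,60,255)))
k=cv2.convexHull(hullfull(m).astype(np.int32)); mm=np.zeros_like(w); cv2.fillConvexPoly(mm,k,255)
mm=cv2.erode(mm,np.ones((5,5)))
nn,l,s,ce=cv2.connectedComponentsWithStats(w&mm)
for i in range(1,nn): print(s[i,4],pix(c,ce[i],.016))
"
```

```text
tcp [ 0.5814 -0.1956  0.2191] jaw 27.70 q6 -0.97 F [ 0.1 -0.3 -0.6] w 0.998 t 3.20
inc [0.088, 0.032, 3.97] yaw -0.059 rows 2.3825395059776233
[321.0677319  208.68158262]
(array([ 0.58107816, -0.19392906,  0.53268831]), np.float64(0.027206939460935328))
(array([ 0.58107272, -0.19391819,  0.53702486]), np.float64(0.026155872083892088))
(array([ 0.58098247, -0.19399811,  0.53576558]), np.float64(0.026199364527080087))
15 [ 0.58089886 -0.17010762  0.016     ]
13 [ 0.56036032 -0.20600009  0.016     ]
12 [ 0.60159323 -0.2055286   0.016     ]
```

View pics/w2.png

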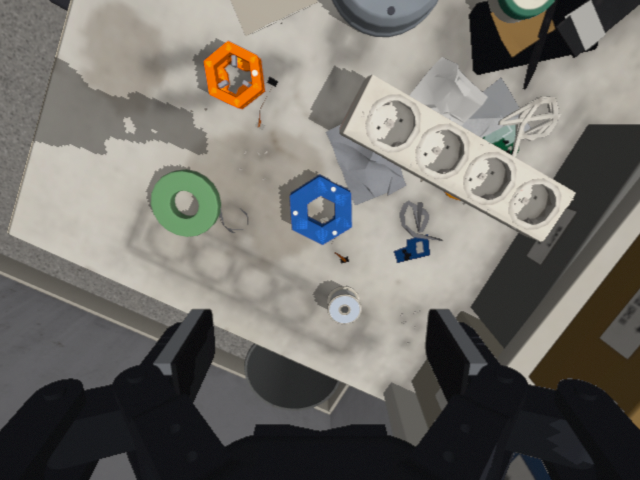

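```bash
python3 mv.py .581 -.1939 .022 30.5
```

```text
tcp [ 0.5809 -0.1938  0.2191] jaw 27.76 q6 -0.97 F [0.2 0.2 0.6] w 1.002 t 3.25
inc [-0.006, 0.004, 6.569] yaw -0.549 rows 3.9414948574914526
```

Emit:
{"fn": "carry_out", "kwargs": {"increments": [[[0,0,1.6],-0.55],[[0,0,3.2],-0.55],[[0,0,4.8],-0.55],[[0,0,6.0],-0.55],[[0,0,6.5],-0.55]]}}

```text
clock: 3.75
tcp_pos: [0.5776, -0.1878, 0.0206]
tcp_rot: [0.494, 0.87, -0.0, -0.004]
wrist_force: [0.1, 0.8, 0.4]
grip_width: 0.996
```

```bash
python3 mv.py .581 -.1939 .022 30.5;python3 -c "
from fit import *
c=shot('wrist','w3.png')"
```

```text
tcp [ 0.5776 -0.1878  0.0206] jaw 30.81 q6 -1.02 F [0.1 0.8 0.4] w 0.996 t 3.75
inc [-0.232, -0.007, -0.049] yaw 0.062 rows 0.14218386355912452
```

View pics/w3.png

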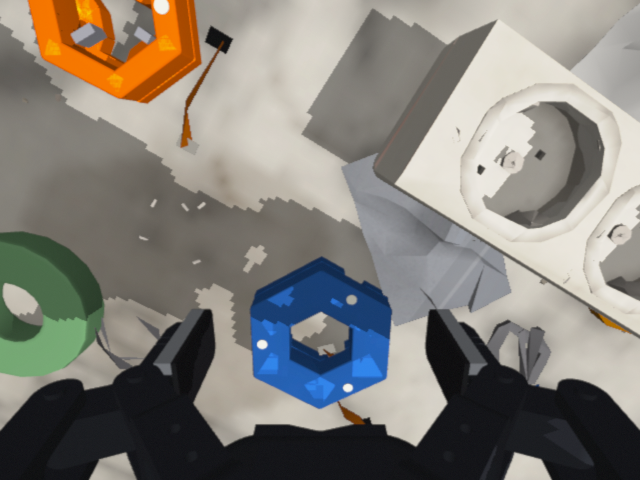

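```bash
python3 mv.py .581 -.1939 .022 30.5
```

```text
tcp [ 0.5775 -0.188   0.02  ] jaw 30.80 q6 -1.02 F [-1.5 -0.9 -1. ] w 0.999 t 3.80
inc [-0.229, -0.001, -0.069] yaw 0.06 rows 0.14340778178465524
```

Emit:
{"fn": "carry_out", "kwargs": {"increments": [[[-0.23,0,-0.07],0],[[-0.23,0,-0.07],0]]}}

```text
clock: 4.0
tcp_pos: [0.5869, -0.1982, 0.0303]
tcp_rot: [0.494, 0.869, 0.0, 0.003]
wrist_force: [1.4, 0.4, 0.6]
grip_width: 1.004
```

```bash
python3 mv.py .581 -.1939 .022 30.5
```

```text
tcp [ 0.5869 -0.1982  0.0303] jaw 30.75 q6 -1.03 F [1.4 0.4 0.6] w 1.004 t 4.00
inc [0.224, -0.096, 0.276] yaw 0.049 rows 0.22123341113421988
```

Emit:
{"fn": "carry_out", "kwargs": {"increments": [[[0,0,0],0],[[0,0,0],0]]}}

```text
clock: 4.2
tcp_pos: [0.5853, -0.1974, 0.029]
tcp_rot: [0.494, 0.869, 0.0, 0.002]
wrist_force: [0.2, 0.5, 0.5]
grip_width: 0.997
```

```bash
python3 mv.py .581 -.1939 .022 30.5
```

```text
tcp [ 0.5853 -0.1974  0.029 ] jaw 30.73 q6 -1.03 F [0.2 0.5 0.5] w 0.997 t 4.20
inc [0.175, -0.064, 0.233] yaw 0.046 rows 0.1792591478035896
```

Emit:
{"fn": "carry_out", "kwargs": {"increments": [[[0,0,0],0],[[0,0,0],0],[[0,0,0],0]]}}

```text
clock: 4.5
tcp_pos: [0.584, -0.1967, 0.0269]
tcp_rot: [0.494, 0.869, 0.0, 0.0]
wrist_force: [0.1, 0.3, 0.4]
grip_width: 1.004
```

```bash
python3 mv.py .581 -.1939 .022 30.5
```

```text
tcp [ 0.584  -0.1967  0.0269] jaw 30.74 q6 -1.03 F [0.1 0.3 0.4] w 1.004 t 4.50
inc [0.132, -0.039, 0.164] yaw 0.047 rows 0.1282136404306483
```

Emit:
{"fn": "carry_out", "kwargs": {"increments": [[[0,0,0],0],[[0,0,0],0],[[0,0,0],0],[[0,0,0],0],[[0,0,0],0]]}}

```text
clock: 5.0
tcp_pos: [0.5841, -0.1967, 0.0268]
tcp_rot: [0.494, 0.869, -0.0, -0.0]
wrist_force: [-0.3, 0.3, 0.1]
grip_width: 1.003
```

```bash
python3 mv.py .581 -.1939 .021 30.5;python3 -c "
from fit import *
c=shot('wrist','w4.png')
n=proj(c,[.581,-.194,.008])[0];print(n)
m=colmask(c,*BLUE,n,130)
for y0 in (.3,.5): print(fit([c],[m],lambda p:hexp(p[0],p[1],p[2],.056,.016),[.581,-.193,y0],[.005,.005,.2]))
"
```

```text
tcp [ 0.5841 -0.1967  0.0268] jaw 30.74 q6 -1.03 F [-0.3  0.3  0.1] w 1.003 t 5.00
inc [0.133, -0.039, 0.192] yaw 0.047 rows 0.14227846626284382
[317.6332042  302.60375116]
(array([ 0.58113804, -0.19415995,  0.52911193]), np.float64(0.009101763259041185))
(array([ 0.58114986, -0.19422301,  0.52255592]), np.float64(0.00896739574880321))
```

View pics/w4.png

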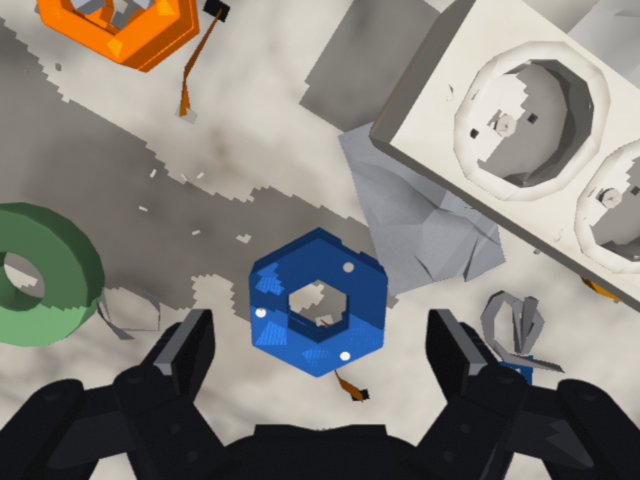

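Emit:
{"fn": "carry_out", "kwargs": {"increments": [[[0.12,-0.03,0.2],0.1],[[0.12,-0.03,0.2],0.1],[[0.12,-0.03,0.2],0.1],[[0.12,-0.03,0.2],0.1]]}}

```text
clock: 5.45
tcp_pos: [0.5815, -0.1941, 0.0207]
tcp_rot: [0.498, 0.867, -0.0, -0.0]
wrist_force: [1.0, -0.1, 0.1]
grip_width: 1.001
```

Emit:
{"fn": "carry_out", "kwargs": {"increments": [[[0,0,0],0],[[0,0,0],0],[[0,0,0],0],[[0,0,0],0],[[0,0,0],0]], "hand": 1}}

```text
clock: 5.95
tcp_pos: [0.582, -0.1944, 0.0215]
tcp_rot: [0.498, 0.867, -0.0, 0.001]
wrist_force: [0.2, -0.2, 3.6]
grip_width: 0.634
```

```bash
python3 mv.py .581 -.1939 .12 30.5;python3 -c "
from fit import *
c=shot('wrist','w5.png')"
```

```text
tcp [ 0.582  -0.1944  0.0215] jaw 30.24 q6 -1.02 F [ 0.2 -0.2  3.6] w 0.634 t 5.95
inc [0.028, -0.018, -3.284] yaw -0.052 rows 1.9706345343398235
```

View pics/w5.png

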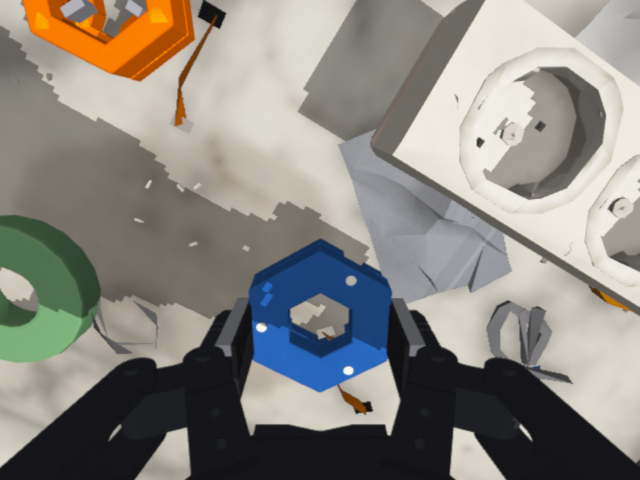

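Emit:
{"fn": "carry_out", "kwargs": {"increments": [[[0,0,-1.6],0],[[0,0,-3.2],0],[[0,0,-4.3],0],[[0,0,-4.3],0],[[0,0,-4.3],0]]}}

```text
clock: 6.5
tcp_pos: [0.5811, -0.1939, 0.1495]
tcp_rot: [0.498, 0.867, 0.0, -0.0]
wrist_force: [-1.2, -0.1, -2.1]
grip_width: 0.633
```

```bash
python3 mv.py .5375 .001 .15 34.5;python3 -c "
from fit import *
c=shot('wrist','w6.png')
n=proj(c,[.581,-.194,.12])[0];print(n)
"
```

```text
tcp [ 0.5811 -0.1939  0.1495] jaw 30.24 q6 -1.02 F [-1.2 -0.1 -2.1] w 0.633 t 6.50
inc [6.344, 2.016, -0.014] yaw -0.852 rows 3.994127475781668
[320.06940652 299.51028721]
```

View pics/w6.png

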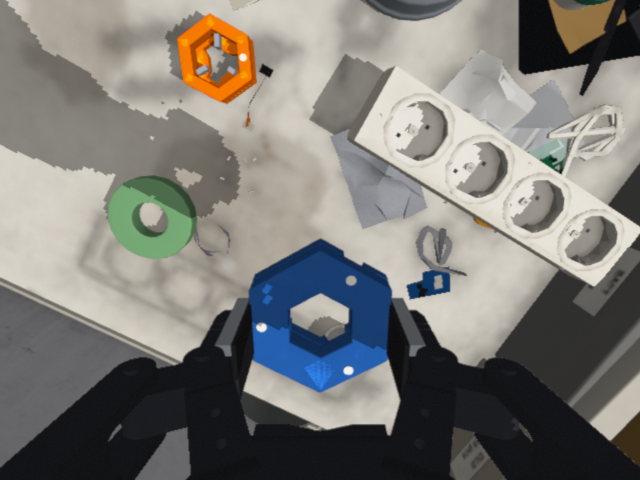

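Emit:
{"fn": "carry_out", "kwargs": {"increments": [[[2.69,2.0,-0.7],-0.85],[[2.69,2.0,-0.7],-0.85],[[2.69,2.0,-0.7],-0.85],[[2.69,2.0,-0.7],-0.85],[[2.69,2.0,-0.7],-0.85]]}}

```text
clock: 7.05
tcp_pos: [0.5915, -0.0945, 0.1685]
tcp_rot: [0.466, 0.885, -0.001, -0.002]
wrist_force: [0.1, -0.6, -2.6]
grip_width: 0.638
```

Emit:
{"fn": "carry_out", "kwargs": {"increments": [[[0,0,0],0],[[0,0,0],0],[[0,0,0],0]]}}

```text
clock: 7.35
tcp_pos: [0.5924, -0.0951, 0.1704]
tcp_rot: [0.466, 0.885, -0.0, -0.0]
wrist_force: [0.1, -0.1, -1.4]
grip_width: 0.637
```

```bash
python3 mv.py .5375 .001 .17 34.5;python3 -c "
from unit import *
c=shot('wrist','w7.png')
for lo in ((12,70,80),(14,110,60)): 
  r=fitunit([c],(.5375,.001),lo=lo);print(np.round(r[0],4),np.rad2deg(r[0][2])%120,r[1:])
print(proj(c,[.5375,.001,.042]),jaw if 0 else '')
"
```

```text
tcp [ 0.5924 -0.0951  0.1704] jaw 34.41 q6 -0.93 F [ 0.1 -0.1 -1.4] w 0.637 t 7.35
inc [3.677, 0.299, 0.015] yaw -0.019 rows 2.2133911677387785
[ 0.5366  0.0011 -0.4333] 95.17484041402076 (np.float64(0.021114951493276645), [np.float64(506.0)])
[5.3660e-01 1.1000e-03 1.6635e+00] 95.31167805883483 (np.float64(0.010529016847874257), [np.float64(462.0)])
[[334.56610612  70.85977971]]
```

View pics/w7.png

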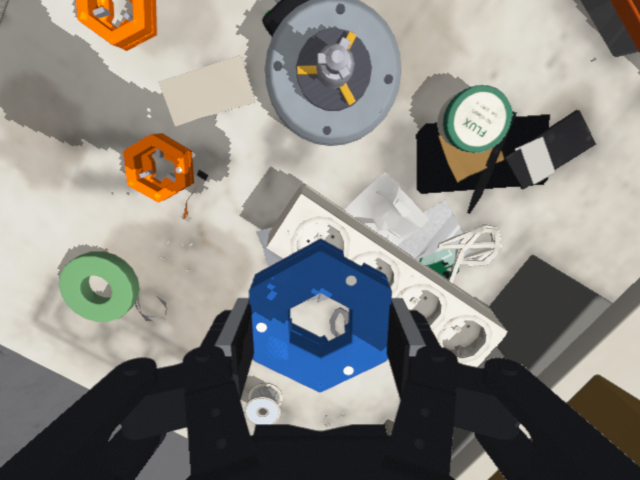

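```bash
python3 mv.py .5366 .0011 .16 35.2;python3 -c "
from fit import *
c=arm.camera('wrist')
st=arm.state()['tcp_pos']
n=proj(c,[st[0],st[1],.157])[0]
m=colmask(c,*BLUE,n,85)
r=fit([c],[m],lambda p:hexp(p[0],p[1],p[2],.056,.016,.149),[st[0],st[1],.6],[.005,.005,.2]);print(r,r[0][:2]-st[:2])
for k,col,xy,d,h,t in (('collar',ORANGE,(.465,-.125),.044,.020,'h'),('wheel',GREEN,(.468,-.2455),.062,.014,'c')):
  m=colmask(c,*col,proj(c,[*xy,h/2])[0],50)
  mod=(lambda p:hexp(p[0],p[1],p[2],d,h)) if t=='h' else (lambda p:cylp(p[0],p[1],d,h))
  print(k,fit([c],[m],mod,[*xy,.58][:3 if t=='h' else 2],[.005,.005,.2][:3 if t=='h' else 2]))
"
```

```text
tcp [ 0.5925 -0.0949  0.1706] jaw 34.42 q6 -0.93 F [-0.   0.5 -1.8] w 0.640 t 7.40
inc [3.694, 0.272, 0.354] yaw -0.156 rows 2.2326450704853853
(array([ 0.5922979 , -0.09502651,  0.59314832]), np.float64(0.013126689227419294)) [-0.00027921 -0.00026296]
collar (array([ 0.46433804, -0.12655904,  0.57132169]), np.float64(0.019434896340013406))
wheel (array([ 0.46719537, -0.2480196 ]), np.float64(0.04887365371825944))
```

Emit:
{"fn": "carry_out", "kwargs": {"increments": [[[1.6,0.12,0.35],-0.16],[[3.0,0.22,0.35],-0.16],[[3.69,0.27,0.35],-0.16],[[3.69,0.27,0.35],-0.16],[[3.69,0.27,0.35],-0.16]]}}

```text
clock: 7.95
tcp_pos: [0.5374, 0.0014, 0.1611]
tcp_rot: [0.459, 0.888, 0.0, 0.001]
wrist_force: [0.6, -1.5, -1.0]
grip_width: 0.633
```

Emit:
{"fn": "carry_out", "kwargs": {"increments": [[[0,0,0],0],[[0,0,0],0]]}}

```text
clock: 8.15
tcp_pos: [0.5375, 0.0006, 0.1607]
tcp_rot: [0.46, 0.888, 0.0, 0.001]
wrist_force: [0.3, 0.5, -1.0]
grip_width: 0.635
```

```bash
python3 mv.py .5366 .0011 .09 35.2;python3 -c "
from fit import *
c=shot('scene','s2.png'); f=cv2.imread('pics/s2.png')
cv2.imwrite('pics/s2b.png',cv2.resize(f[200:350,200:360],None,fx=3.5,fy=3.5))"
```

```text
tcp [0.5375 0.0006 0.1607] jaw 35.21 q6 -0.80 F [ 0.3  0.5 -1. ] w 0.635 t 8.15
inc [0.033, -0.017, 2.356] yaw 0.003 rows 1.413550554014004
```

View pics/s2b.png

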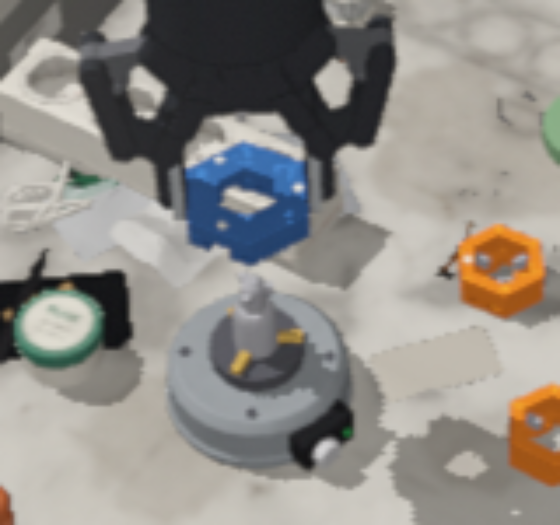

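Emit:
{"fn": "carry_out", "kwargs": {"increments": [[[0.03,-0.02,0.8],0],[[0.03,-0.02,1.5],0],[[0.03,-0.02,2.1],0],[[0.03,-0.02,2.1],0],[[0.03,-0.02,2.1],0]]}}

```text
clock: 8.7
tcp_pos: [0.5358, 0.0016, 0.0975]
tcp_rot: [0.46, 0.888, -0.0, -0.0]
wrist_force: [0.1, 0.3, -0.9]
grip_width: 0.635
```

Emit:
{"fn": "carry_out", "kwargs": {"increments": [[[0,0,0],0],[[0,0,0],0]]}}

```text
clock: 8.9
tcp_pos: [0.5363, 0.0019, 0.0985]
tcp_rot: [0.46, 0.888, 0.0, 0.001]
wrist_force: [-0.1, -0.5, -0.9]
grip_width: 0.636
```

```bash
python3 mv.py .5366 .0011 .07 35.2;python3 -c "
from fit import *
c=shot('scene','s3.png'); f=cv2.imread('pics/s3.png')
w=shot('wrist'); g=cv2.cvtColor(w['frame'],cv2.COLOR_RGB2BGR)[200:440,200:440]
cv2.imwrite('pics/s3b.png',np.hstack([cv2.resize(f[220:340,200:320],(400,400)),cv2.resize(g,(400,400))]))"
```

```text
tcp [0.5363 0.0019 0.0985] jaw 35.28 q6 -0.80 F [-0.1 -0.5 -0.9] w 0.636 t 8.90
inc [-0.027, -0.007, 0.95] yaw 0.016 rows 0.5699744923704197
```

View pics/s3b.png

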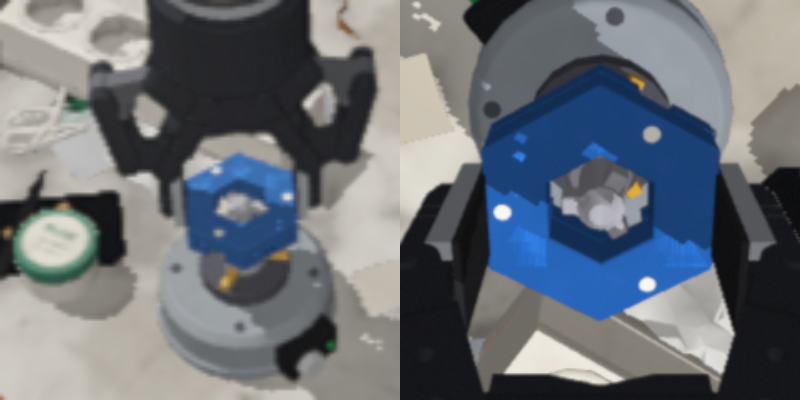

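Emit:
{"fn": "carry_out", "kwargs": {"increments": [[[-0.03,0,0.3],0],[[-0.03,0,0.6],0],[[-0.03,0,0.9],0],[[-0.03,0,0.95],0],[[-0.03,0,0.95],0]]}}

```text
clock: 9.5
tcp_pos: [0.5361, 0.0012, 0.0681]
tcp_rot: [0.46, 0.888, -0.0, -0.0]
wrist_force: [1.7, -1.5, -2.6]
grip_width: 0.636
```

Emit:
{"fn": "carry_out", "kwargs": {"increments": [[[0,0,0],0],[[0,0,0],0]]}}

```text
clock: 9.7
tcp_pos: [0.5361, 0.0013, 0.0688]
tcp_rot: [0.46, 0.888, -0.0, -0.0]
wrist_force: [1.5, -0.6, -2.9]
grip_width: 0.633
```

```bash
python3 mv.py .5366 .0011 .066 35.2
```

```text
tcp [0.5361 0.0013 0.0688] jaw 35.28 q6 -0.80 F [ 1.5 -0.6 -2.9] w 0.633 t 9.70
inc [-0.015, 0.009, 0.093] yaw 0.016 rows 0.05707941918249381
```

No contact yet. A bit lower, then loosen.

Emit:
{"fn": "carry_out", "kwargs": {"increments": [[[0,0,0.1],0],[[0,0,0.13],0],[[0,0,0.13],0]]}}

```text
clock: 10.0
tcp_pos: [0.5362, 0.0014, 0.0649]
tcp_rot: [0.46, 0.888, 0.0, 0.0]
wrist_force: [2.2, 0.0, -2.1]
grip_width: 0.634
```

Emit:
{"fn": "carry_out", "kwargs": {"increments": [[[0,0,0],0],[[0,0,0],0],[[0,0,0],0]], "hand": 0.32}}

```text
clock: 10.3
tcp_pos: [0.5361, 0.0014, 0.065]
tcp_rot: [0.46, 0.888, 0.0, -0.0]
wrist_force: [-0.0, -0.2, 0.6]
grip_width: 0.679
```

```bash
cat > chk.py <<'E'
from unit import *
def chk(fn):
    c=shot('scene'); w=shot('wrist','wc_'+fn)
    f=cv2.cvtColor(c['frame'],cv2.COLOR_RGB2BGR);g=cv2.cvtColor(w['frame'],cv2.COLOR_RGB2BGR)[190:440,195:445]
    cv2.imwrite('pics/'+fn,np.hstack([cv2.resize(f[220:340,200:320],(400,400)),cv2.resize(g,(400,400))]))
    return c,w
E
python3 mv.py .5366 .0011 .0635 35.2; python3 -c "
from chk import *
c,w=chk('k1.png')
for n,cc in (('s',c),('w',w)):
  for z in (.042,.047):
    m=colmask(cc,*BLUE,proj(cc,[.5366,.0011,.055])[0],85 if n=='w' else 35)
    print(n,z,fit([cc],[m],lambda p:hexp(p[0],p[1],p[2],.056,.016,z),[.5366,.0011,.6],[.005,.005,.2]))
"
```

```text
tcp [0.5361 0.0014 0.065 ] jaw 35.29 q6 -0.80 F [-0.  -0.2  0.6] w 0.679 t 10.30
inc [-0.017, 0.007, 0.051] yaw 0.018 rows 0.032693616925657885
s 0.042 (array([0.53693746, 0.00353381, 0.59249132]), np.float64(0.09355742296918768))
s 0.047 (array([0.53433976, 0.00672354, 0.59450265]), np.float64(0.09877217553688142))
w 0.042 (array([0.5358464 , 0.00126946, 0.61416436]), np.float64(0.029338250660765872))
w 0.047 (array([0.53494475, 0.00287578, 0.61455173]), np.float64(0.08228803245436106))
```

View pics/k1.png

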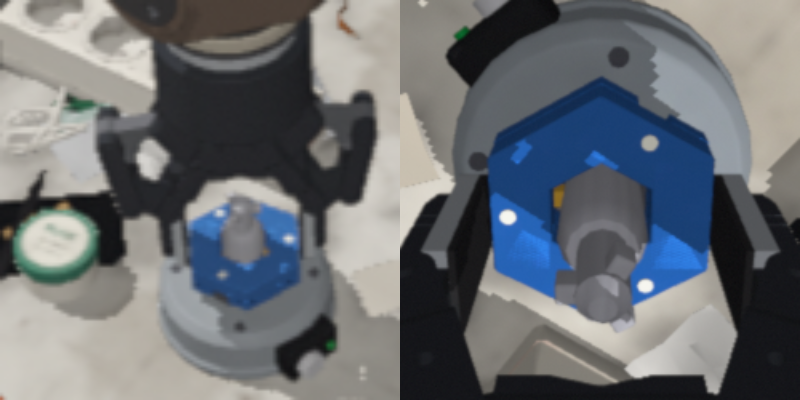

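Emit:
{"fn": "carry_out", "kwargs": {"increments": [[[0,0,0],0],[[0,0,0],0],[[0,0,-1.5],0],[[0,0,-3],0],[[0,0,-3.5],0]], "hand": 0}}

```text
clock: 10.9
tcp_pos: [0.5389, 0.0009, 0.1753]
tcp_rot: [0.46, 0.888, 0.001, 0.004]
wrist_force: [1.4, 0.2, -0.3]
grip_width: 1.0
```

```bash
python3 mv.py .468 -.247 .15 35.2; python3 -c "
from chk import *
c,w=chk('k2.png')
t=arm.camera('top')
for n,cc in (('s',c),('w',w),('t',t)):
  for z in (.040,.042,.044,.047):
    m=colmask(cc,*BLUE,proj(cc,[.5366,.0011,.055])[0],85 if n=='w' else 35)
    try: r=fit([cc],[m],lambda p:hexp(p[0],p[1],p[2],.056,.016,z),[.5366,.0011,.6],[.005,.005,.2]);print(n,z,np.round(r[0],4),round(r[1],4))
    except Exception as e: print(n,e)
"
```

```text
tcp [0.5389 0.0009 0.1753] jaw 35.29 q6 -0.80 F [ 1.4  0.2 -0.3] w 1.000 t 10.90
inc [-5.374, -6.706, 0.836] yaw 0.018 rows 5.180632839749892
s 0.04 [0.5376 0.003  0.6454] 0.0934
s 0.042 [0.5366 0.0038 0.6015] 0.0945
s 0.044 [0.5358 0.0052 0.6247] 0.1024
s 0.047 [0.5345 0.0069 0.5975] 0.1051
w 0.04 [0.5363 0.001  0.61  ] 0.0189
w 0.042 [0.5359 0.0014 0.6109] 0.0135
w 0.044 [0.5356 0.0019 0.6215] 0.0179
w 0.047 [0.5352 0.0029 0.5806] 0.0395
t 0.04 [0.5825 0.0457 1.6383] 1.0
t 0.042 [0.54   0.0052 0.7598] 3.9725
t 0.044 [0.5625 0.0506 1.58  ] 1.0
t 0.047 [0.5355 0.0038 0.6725] 4.0357
```

View pics/k2.png

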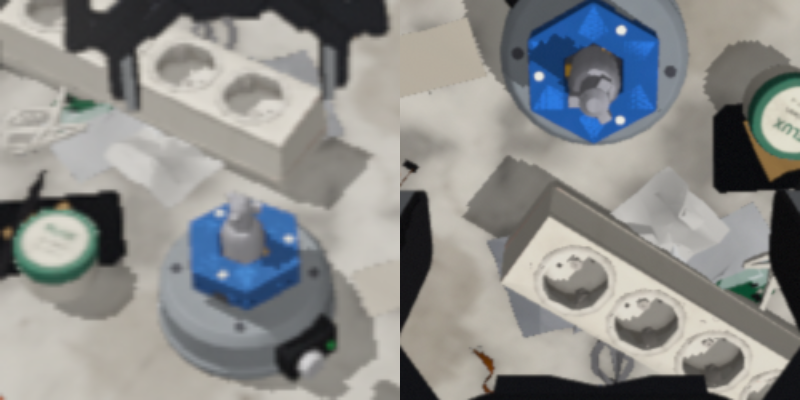

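Emit:
{"fn": "carry_out", "kwargs": {"increments": [[[-5.37,-6.7,0.8],0],[[-5.37,-6.7,0.8],0],[[-5.37,-6.7,0.8],0],[[-5.37,-6.7,0.8],0],[[-5.37,-6.7,0.8],0]]}}

```text
clock: 11.55
tcp_pos: [0.4652, -0.2385, 0.1435]
tcp_rot: [0.459, 0.888, 0.001, -0.002]
wrist_force: [0.4, -0.2, 0.0]
grip_width: 0.997
```

Emit:
{"fn": "carry_out", "kwargs": {"increments": [[[0,0,0],0],[[0,0,0],0],[[0,0,0],0],[[0,0,0],0]]}}

```text
clock: 11.95
tcp_pos: [0.4676, -0.2363, 0.1458]
tcp_rot: [0.459, 0.889, 0.0, -0.001]
wrist_force: [0.6, -0.1, 1.1]
grip_width: 1.001
```

```bash
python3 -c "
from fit import *
from mv import go
c=shot('wrist','w8.png')
xy=(.468,-.247)
m=colmask(c,*GREEN,proj(c,[*xy,.007])[0],90)
r=fit([c],[m],lambda p:cylp(p[0],p[1],.062,.014),xy,[.005,.005]);print(r)
go(r[0][0],r[0][1],.0205,35.2)
"
```

```text
(array([ 0.46746398, -0.24707096]), np.float64(0.03259721024824812))
tcp [ 0.4677 -0.2364  0.1462] jaw 35.42 q6 -1.28 F [-0.2  0.5 -0.1] w 1.002 t 12.00
inc [-0.288, -0.213, 4.189] yaw 0.043 rows 2.5227299924479487
```

View pics/w8.png

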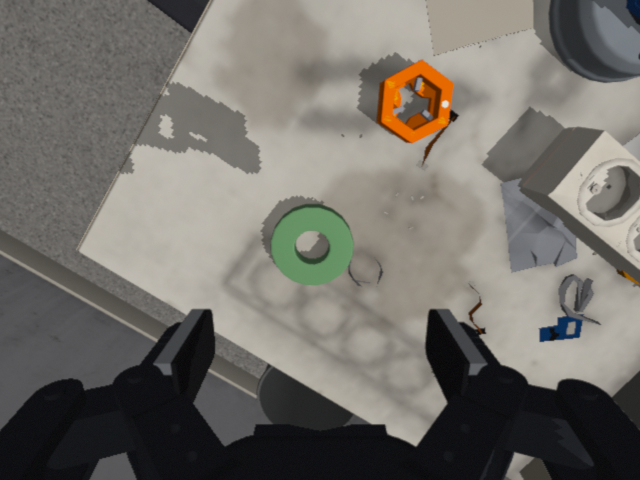

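Emit:
{"fn": "carry_out", "kwargs": {"increments": [[[-0.29,-0.21,1.4],0],[[-0.29,-0.21,2.8],0],[[-0.29,-0.21,3.8],0],[[-0.29,-0.21,3.8],0],[[-0.29,-0.21,3.8],0]]}}

```text
clock: 12.5
tcp_pos: [0.4678, -0.2479, 0.033]
tcp_rot: [0.459, 0.889, 0.0, -0.0]
wrist_force: [-0.2, 0.2, 0.7]
grip_width: 1.003
```

Emit:
{"fn": "carry_out", "kwargs": {"increments": [[[0,0,0],0],[[0,0,0],0],[[0,0,0],0]]}}

```text
clock: 12.8
tcp_pos: [0.4685, -0.2494, 0.0345]
tcp_rot: [0.459, 0.888, -0.0, 0.002]
wrist_force: [-0.4, 0.7, -0.1]
grip_width: 0.998
```

```bash
python3 -c "
from fit import *
from mv import go
c=shot('wrist','w9.png')
xy=(.4675,-.247)
m=colmask(c,*GREEN,proj(c,[*xy,.007])[0],140)
r=fit([c],[m],lambda p:cylp(p[0],p[1],.062,.014),xy,[.005,.005]);print(r)
go(r[0][0],r[0][1],.0205,35.2)
"
```

```text
(array([ 0.46753   , -0.24720473]), np.float64(0.027222928993087106))
tcp [ 0.4682 -0.2492  0.0341] jaw 35.29 q6 -1.30 F [0.2 0.6 0.1] w 0.999 t 12.85
inc [0.068, 0.021, 0.454] yaw 0.019 rows 0.27573392557675563
```

Emit:
{"fn": "carry_out", "kwargs": {"increments": [[[0.06,0.02,0.42],0],[[0.06,0.02,0.42],0],[[0.06,0.02,0.42],0],[[0.06,0.02,0.42],0],[[0.06,0.02,0.42],0]]}}

```text
clock: 13.35
tcp_pos: [0.467, -0.247, 0.0202]
tcp_rot: [0.46, 0.888, -0.0, 0.0]
wrist_force: [-0.2, -0.3, -0.2]
grip_width: 0.996
```

```bash
python3 mv.py .4675 -.2472 .0205 35.2
```

```text
tcp [ 0.467  -0.247   0.0202] jaw 35.28 q6 -1.29 F [-0.2 -0.3 -0.2] w 0.996 t 13.35
inc [-0.015, 0.011, -0.011] yaw 0.017 rows 0.012741834722713716
```

Emit:
{"fn": "carry_out", "kwargs": {"increments": [[[0,0,0],0],[[0,0,0],0],[[0,0,0],0],[[0,0,0],0]], "hand": 1}}

```text
clock: 13.75
tcp_pos: [0.4673, -0.2472, 0.0213]
tcp_rot: [0.459, 0.888, -0.0, 0.0]
wrist_force: [-1.9, 0.6, 5.4]
grip_width: 0.689
```

Emit:
{"fn": "carry_out", "kwargs": {"increments": [[[0,0,-1.5],0],[[0,0,-3],0],[[0,0,-4.8],0],[[0,0,-4.8],0],[[0,0,-4.8],0]]}}

```text
clock: 14.25
tcp_pos: [0.4678, -0.2476, 0.1662]
tcp_rot: [0.459, 0.888, -0.0, 0.002]
wrist_force: [-0.2, -0.9, -1.7]
grip_width: 0.688
```

Emit:
{"fn": "carry_out", "kwargs": {"increments": [[[0,0,0],0],[[0,0,0],0],[[0,0,0],0]]}}

```text
clock: 14.55
tcp_pos: [0.4659, -0.2461, 0.1619]
tcp_rot: [0.46, 0.888, 0.0, -0.002]
wrist_force: [-0.6, 0.9, -1.0]
grip_width: 0.688
```

```bash
python3 -c "
from fit import *
from mv import go
c=shot('wrist','w10.png')
go(.5366,.0011,.165,35.2)
st=arm.state()['tcp_pos'];xy=st[:2]
m=colmask(c,*GREEN,proj(c,[*xy,st[2]-.012])[0],130)
for dz in (.021,):
  r=fit([c],[m],lambda p:cylp(p[0],p[1],.062,.014,st[2]-dz),xy,[.005,.005]);print(r,r[0]-xy)
"
```

```text
tcp [ 0.4661 -0.2463  0.1623] jaw 35.28 q6 -1.29 F [ 0.1 -0.6 -1.2] w 0.687 t 14.60
inc [5.376, 6.682, -0.079] yaw 0.016 rows 5.145857939267314
(array([ 0.46601244, -0.24683464]), np.float64(0.04007837515605932)) [-9.77945328e-05 -5.00688553e-04]
```

View pics/w10.png

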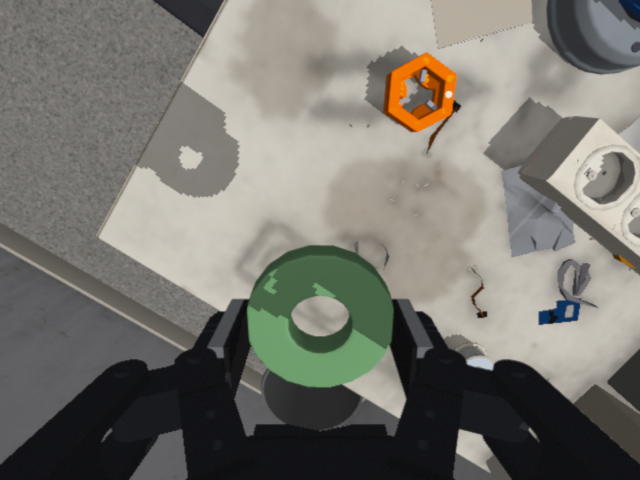

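Emit:
{"fn": "carry_out", "kwargs": {"increments": [[[5.37,6.69,-0.1],0],[[5.37,6.69,-0.1],0],[[5.37,6.69,-0.1],0],[[5.37,6.69,-0.1],0],[[5.37,6.69,-0.1],0]]}}

```text
clock: 15.1
tcp_pos: [0.5356, -0.0046, 0.1664]
tcp_rot: [0.46, 0.888, -0.0, -0.0]
wrist_force: [0.2, -0.3, -1.4]
grip_width: 0.686
```

Emit:
{"fn": "carry_out", "kwargs": {"increments": [[[0,0,0],0],[[0,0,0],0],[[0,0,0],0],[[0,0,0],0],[[0,0,0],0]]}}

```text
clock: 15.6
tcp_pos: [0.5354, -0.0079, 0.1669]
tcp_rot: [0.461, 0.888, -0.0, -0.0]
wrist_force: [-0.3, -0.1, -0.7]
grip_width: 0.691
```

```bash
python3 mv.py .5364 .0014 .1 35.2
```

```text
tcp [ 0.5354 -0.0079  0.1669] jaw 35.16 q6 -0.82 F [-0.3 -0.1 -0.7] w 0.691 t 15.60
inc [0.233, 0.205, 2.229] yaw -0.009 rows 1.350380326813433
```

Emit:
{"fn": "carry_out", "kwargs": {"increments": [[[0.23,0.2,0],0],[[0.23,0.2,0.6],0],[[0.23,0.2,1.2],0],[[0.23,0.2,1.2],0],[[0.23,0.2,1.2],0]]}}

```text
clock: 16.1
tcp_pos: [0.5364, 0.0026, 0.131]
tcp_rot: [0.46, 0.888, -0.0, -0.0]
wrist_force: [0.3, 0.4, -1.1]
grip_width: 0.684
```

Emit:
{"fn": "carry_out", "kwargs": {"increments": [[[0,0,0],0],[[0,0,0],0],[[0,0,0],0]]}}

```text
clock: 16.4
tcp_pos: [0.537, 0.0025, 0.1319]
tcp_rot: [0.46, 0.888, 0.0, 0.001]
wrist_force: [0.1, 0.5, -0.0]
grip_width: 0.684
```

```bash
python3 mv.py .5364 .0014 .1 35.2; python3 -c "
from chk import *
chk('k3.png')"
```

```text
tcp [0.537  0.0025 0.1319] jaw 35.28 q6 -0.80 F [ 0.1  0.5 -0. ] w 0.684 t 16.40
inc [-0.015, -0.039, 1.064] yaw 0.016 rows 0.6391602249854639
```

View pics/k3.png

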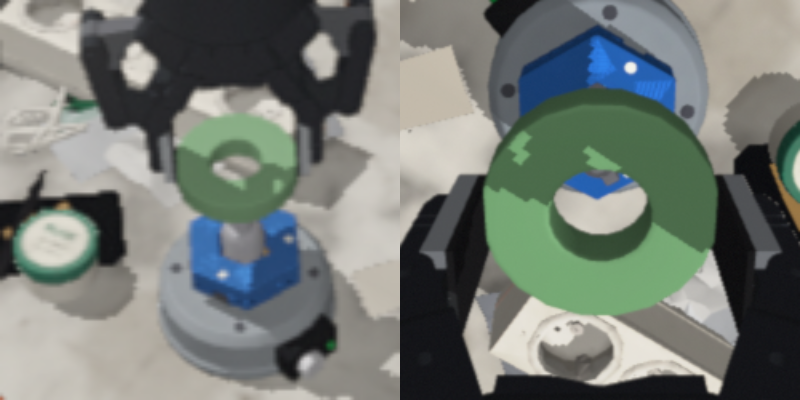

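Emit:
{"fn": "carry_out", "kwargs": {"increments": [[[-0.02,-0.04,0.5],0],[[-0.02,-0.04,1.05],0],[[-0.02,-0.04,1.05],0],[[-0.02,-0.04,1.05],0],[[-0.02,-0.04,1.05],0]]}}

```text
clock: 17.0
tcp_pos: [0.536, 0.0013, 0.0998]
tcp_rot: [0.46, 0.888, 0.0, 0.0]
wrist_force: [0.3, 0.2, -0.3]
grip_width: 0.69
```

Emit:
{"fn": "carry_out", "kwargs": {"increments": [[[0,0,0],0],[[0,0,0],0]]}}

```text
clock: 17.2
tcp_pos: [0.5362, 0.0013, 0.1001]
tcp_rot: [0.46, 0.888, 0.0, 0.0]
wrist_force: [-0.2, 0.3, -1.2]
grip_width: 0.686
```

```bash
python3 mv.py .5364 .0013 .0825 35.2; python3 -c "
from chk import *
chk('k4.png')"
```

```text
tcp [0.5362 0.0013 0.1001] jaw 35.29 q6 -0.80 F [-0.2  0.3 -1.2] w 0.686 t 17.20
inc [-0.005, 0.004, 0.586] yaw 0.018 rows 0.3518667442697629
```

View pics/k4.png

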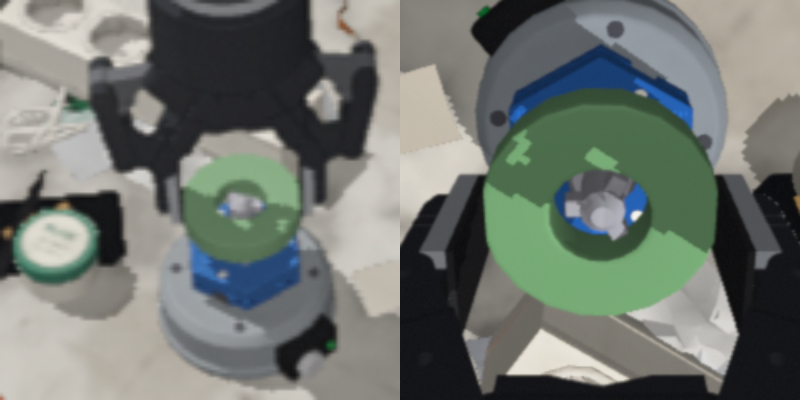

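Emit:
{"fn": "carry_out", "kwargs": {"increments": [[[0,0,0.2],0],[[0,0,0.4],0],[[0,0,0.62],0],[[0,0,0.62],0],[[0,0,0.62],0]]}}

```text
clock: 17.8
tcp_pos: [0.5356, 0.0014, 0.0804]
tcp_rot: [0.46, 0.888, -0.0, -0.001]
wrist_force: [0.3, 0.5, -0.5]
grip_width: 0.687
```

Emit:
{"fn": "carry_out", "kwargs": {"increments": [[[0,0,0],0],[[0,0,0],0],[[0,0,0],0]], "hand": 0.27}}

```text
clock: 18.1
tcp_pos: [0.5359, 0.0014, 0.0811]
tcp_rot: [0.46, 0.888, 0.0, 0.0]
wrist_force: [-0.8, -0.0, -1.6]
grip_width: 0.731
```

```bash
python3 mv.py .5364 .0013 .0795 35.2; python3 -c "
from chk import *
c,cc=chk('k5.png')
m=colmask(cc,*GREEN,proj(cc,[.5364,.001,.065])[0],130)
for z in (.056,.058,.060,.062):
  r=fit([cc],[m],lambda p:cylp(p[0],p[1],.062,.014,z),[.536,.001],[.005,.005]);print(z,r)
"
```

```text
tcp [0.5359 0.0014 0.0811] jaw 35.29 q6 -0.80 F [-0.8 -0.  -1.6] w 0.731 t 18.10
inc [-0.011, 0.011, 0.053] yaw 0.017 rows 0.03300521823416974
0.056 (array([ 0.53742839, -0.00143677]), np.float64(0.03922215141355648))
0.058 (array([ 5.36982276e-01, -5.17048660e-04]), np.float64(0.018271175639356072))
0.06 (array([5.36216076e-01, 4.80881691e-04]), np.float64(0.02235090927562735))
0.062 (array([0.53593543, 0.00077383]), np.float64(0.04482257811273355))
```

View pics/k5.png

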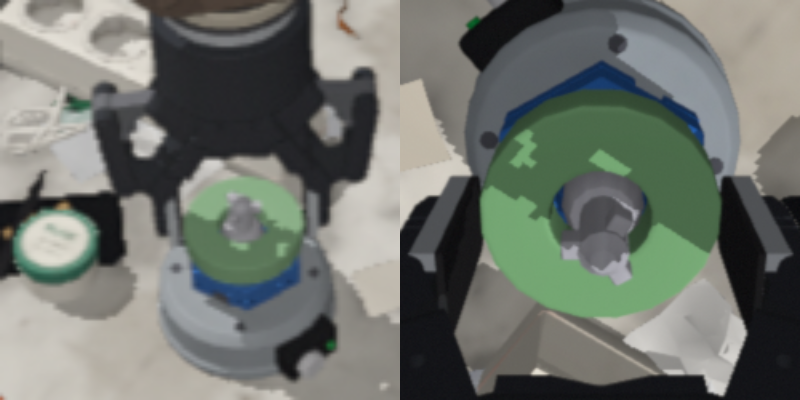

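Emit:
{"fn": "carry_out", "kwargs": {"increments": [[[0,0,0],0],[[0,0,0],0],[[0,0,-1.5],0],[[0,0,-3],0],[[0,0,-3.2],0]], "hand": 0}}

```text
clock: 18.7
tcp_pos: [0.5397, 0.0007, 0.184]
tcp_rot: [0.459, 0.888, 0.002, 0.006]
wrist_force: [0.0, -0.5, 0.1]
grip_width: 0.999
```

Emit:
{"fn": "carry_out", "kwargs": {"increments": [[[0,0,0],0],[[0,0,0],0],[[0,0,0],0]]}}

```text
clock: 19.0
tcp_pos: [0.5346, 0.0016, 0.1748]
tcp_rot: [0.46, 0.888, -0.001, -0.002]
wrist_force: [0.5, -0.6, -0.0]
grip_width: 1.0
```

```bash
python3 mv.py .4644 -.1265 .16 33; python3 -c "
from chk import *
c,cc=chk('k6.png')
m=colmask(cc,*GREEN,proj(cc,[.5364,.001,.065])[0],70)
for z in (.054,.056,.058,.060,.062):
  r=fit([cc],[m],lambda p:cylp(p[0],p[1],.062,.014,z),[.536,.001],[.005,.005]);print(z,r)
"
```

```text
tcp [0.5346 0.0016 0.1748] jaw 35.29 q6 -0.80 F [ 0.5 -0.6 -0. ] w 1.000 t 19.00
inc [-2.134, -4.377, 0.5] yaw 0.457 rows 2.9368962812522073
0.054 (array([ 5.36663206e-01, -4.46636064e-05]), np.float64(0.014690060124468197))
0.056 (array([5.36398740e-01, 4.37054554e-04]), np.float64(0.02013935281225461))
0.058 (array([0.5357936 , 0.00109972]), np.float64(0.032488309131183855))
0.06 (array([0.5358432 , 0.00145313]), np.float64(0.04936359481030906))
0.062 (array([0.53562528, 0.00139652]), np.float64(0.0655438744535471))
```

View pics/k6.png

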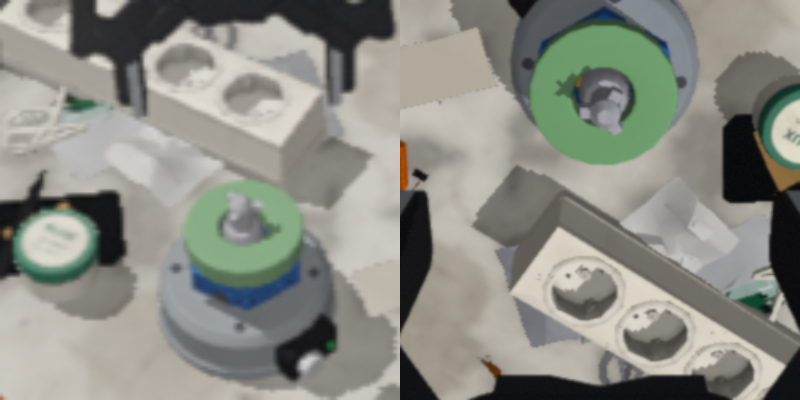

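Emit:
{"fn": "carry_out", "kwargs": {"increments": [[[-2.13,-4.38,0.5],0.4],[[-2.13,-4.38,0.5],0.4],[[-2.13,-4.38,0.5],0.4],[[-2.13,-4.38,0.5],0.4],[[-2.13,-4.38,0.5],0.4]]}}

```text
clock: 19.6
tcp_pos: [0.4648, -0.1273, 0.1611]
tcp_rot: [0.476, 0.879, 0.0, -0.001]
wrist_force: [0.6, -0.5, -0.5]
grip_width: 0.996
```

Emit:
{"fn": "carry_out", "kwargs": {"increments": [[[0,0,0],0],[[0,0,0],0],[[0,0,0],0]]}}

```text
clock: 19.9
tcp_pos: [0.466, -0.1257, 0.1619]
tcp_rot: [0.474, 0.88, 0.0, 0.0]
wrist_force: [0.1, 0.1, 0.8]
grip_width: 1.001
```

```bash
python3 -c "
from fit import *
from mv import go
c=shot('wrist','w11.png')
xy=(.4645,-.1265)
m=colmask(c,*ORANGE,proj(c,[*xy,.01])[0],80)
r=fit([c],[m],lambda p:hexp(p[0],p[1],p[2],.044,.020),[*xy,.57],[.005,.005,.2]);print(r,np.rad2deg(r[0][2]))
hs=cv2.cvtColor(c['frame'],cv2.COLOR_RGB2HSV)
w=cv2.inRange(hs,np.array((0,0,190)),np.array((180,70,255)))
mm=np.zeros_like(w); cv2.fillConvexPoly(mm,cv2.convexHull(hullfull(m).astype(np.int32)),255)
nn,l,s,ce=cv2.connectedComponentsWithStats(w&mm)
for i in range(1,nn):
  p=pix(c,ce[i],.02); d=p[:2]-r[0][:2]
  if s[i,4]>5: print(s[i,4],ce[i],p,np.hypot(*d),np.rad2deg(np.arctan2(d[1],d[0])))
go(r[0][0],r[0][1],.024,np.rad2deg(r[0][2]))
"
```

```text
(array([ 0.46503359, -0.1263942 ,  0.55738208]), np.float64(0.024839129720231095)) 31.93564078620104
20 [342.25 232.25] [ 0.48012982 -0.11646243  0.02      ] 0.018070307244424426 33.34081664163116
tcp [ 0.466  -0.1258  0.162 ] jaw 33.40 q6 -1.06 F [-0.  -0.1  0. ] w 1.003 t 19.95
inc [0.0, -0.038, 4.598] yaw 0.292 rows 2.759119393025269
```

View pics/w11.png

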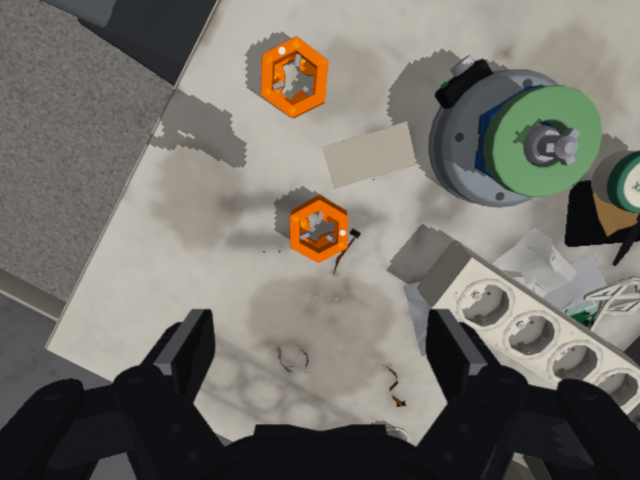

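Emit:
{"fn": "carry_out", "kwargs": {"increments": [[[0,-0.04,1.4],0.15],[[0,-0.04,2.8],0.15],[[0,-0.04,4.2],0.15],[[0,-0.04,4.2],0.15],[[0,-0.04,4.2],0.15]]}}

```text
clock: 20.45
tcp_pos: [0.4645, -0.1269, 0.0359]
tcp_rot: [0.48, 0.877, -0.0, -0.001]
wrist_force: [0.8, 0.0, 0.8]
grip_width: 0.999
```

Emit:
{"fn": "carry_out", "kwargs": {"increments": [[[0,0,0],0],[[0,0,0],0],[[0,0,0],0]]}}

```text
clock: 20.75
tcp_pos: [0.466, -0.128, 0.0381]
tcp_rot: [0.481, 0.877, 0.0, 0.002]
wrist_force: [-0.5, 0.8, -0.7]
grip_width: 0.999
```

```bash
python3 -c "
from fit import *
from mv import go
c=shot('wrist','w12.png')
xy=(.465,-.1265)
m=colmask(c,*ORANGE,proj(c,[*xy,.01])[0],110)
r=fit([c],[m],lambda p:hexp(p[0],p[1],p[2],.044,.020),[*xy,.57],[.005,.005,.2]);print(r,np.rad2deg(r[0][2]))
go(r[0][0],r[0][1],.0235,np.rad2deg(r[0][2]))
"
```

```text
(array([ 0.46493667, -0.12651474,  0.57215784]), np.float64(0.015000508512921418)) 32.78222936624416
tcp [ 0.4656 -0.1279  0.0377] jaw 32.54 q6 -1.05 F [ 1.1  0.1 -0.7] w 0.997 t 20.80
inc [0.052, 0.004, 0.472] yaw -0.048 rows 0.2850532803640631
```

Emit:
{"fn": "carry_out", "kwargs": {"increments": [[[0.04,0,0.45],0],[[0.04,0,0.45],0],[[0.04,0,0.45],0],[[0.04,0,0.45],0],[[0.04,0,0.45],0]]}}

```text
clock: 21.3
tcp_pos: [0.464, -0.1264, 0.0224]
tcp_rot: [0.481, 0.877, -0.0, 0.0]
wrist_force: [-0.0, -0.2, 0.1]
grip_width: 0.999
```

Emit:
{"fn": "carry_out", "kwargs": {"increments": [[[0,0,0],0],[[0,0,0],0],[[0,0,0],0],[[0,0,0],0],[[0,0,0],0]], "hand": 1}}

```text
clock: 21.8
tcp_pos: [0.4644, -0.1266, 0.0229]
tcp_rot: [0.481, 0.877, 0.0, 0.001]
wrist_force: [-0.4, -0.5, 2.1]
grip_width: 0.502
```

Emit:
{"fn": "carry_out", "kwargs": {"increments": [[[0,0,-1.5],0],[[0,0,-3],0],[[0,0,-4.8],0],[[0,0,-4.8],0],[[0,0,-4.8],0]]}}

```text
clock: 22.3
tcp_pos: [0.4647, -0.1267, 0.1681]
tcp_rot: [0.481, 0.877, 0.0, 0.002]
wrist_force: [-1.6, 0.2, -0.1]
grip_width: 0.502
```

Emit:
{"fn": "carry_out", "kwargs": {"increments": [[[0,0,0],0],[[0,0,0],0],[[0,0,0],0]]}}

```text
clock: 22.6
tcp_pos: [0.4628, -0.1258, 0.1643]
tcp_rot: [0.481, 0.877, -0.0, -0.002]
wrist_force: [-1.5, 0.5, -0.7]
grip_width: 0.499
```

```bash
python3 -c "
from fit import *
from mv import go
c=shot('wrist','w13.png')
st=arm.state()['tcp_pos'];xy=st[:2]
m=colmask(c,*ORANGE,proj(c,[*xy,st[2]-.014])[0],110)
r=fit([c],[m],lambda p:hexp(p[0],p[1],p[2],.044,.020,st[2]-.0235),[*xy,.57],[.005,.005,.2]);print(r,r[0][:2]-xy)
go(.5364,.0012,.165,95.2)
"
```

```text
(array([ 0.46296165, -0.12659803,  0.56918829]), np.float64(0.012725601604278075)) [-8.40277270e-05 -6.84217773e-04]
tcp [ 0.463  -0.1259  0.1647] jaw 32.53 q6 -1.05 F [-0.  -0.1 -0.4] w 0.500 t 22.65
inc [2.257, 4.34, -0.011] yaw -12.533 rows 7.295280562883546
```

View pics/w13.png

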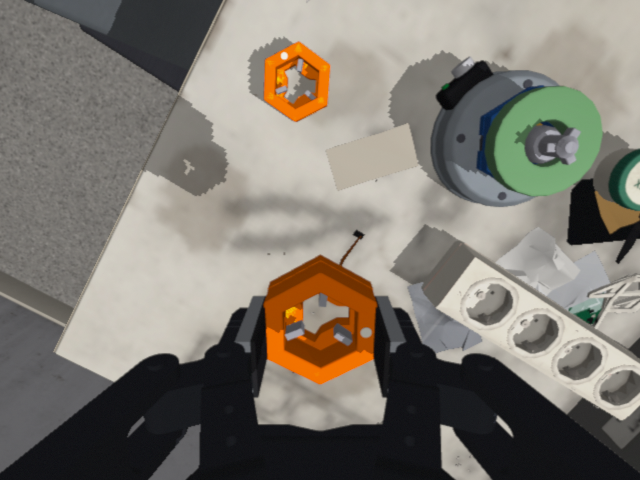

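Emit:
{"fn": "carry_out", "kwargs": {"increments": [[[2.26,4.34,0],-12.5],[[2.26,4.34,0],-12.5],[[2.26,4.34,0],-12.5],[[2.26,4.34,0],-12.5],[[2.26,4.34,0],-12.5]]}}

```text
clock: 23.15
tcp_pos: [0.5373, 0.0025, 0.1653]
tcp_rot: [0.122, 0.993, 0.0, -0.001]
wrist_force: [0.0, 0.4, -1.4]
grip_width: 0.498
```

```bash
python3 mv.py .5364 .0012 .165 95.2
```

```text
tcp [0.5373 0.0025 0.1653] jaw 76.04 q6 -1.51 F [ 0.   0.4 -1.4] w 0.498 t 23.15
inc [0.018, -0.049, 0.011] yaw -3.832 rows 2.2304604424923746
```

Emit:
{"fn": "carry_out", "kwargs": {"increments": [[[0,-0.03,0],-3.83],[[0,-0.03,0],-3.83],[[0,-0.03,0],-3.83],[[0,-0.03,0],-3.83],[[0,-0.03,0],-3.83]]}}

```text
clock: 23.65
tcp_pos: [0.5367, 0.0, 0.1658]
tcp_rot: [-0.04, 0.999, 0.0, -0.001]
wrist_force: [-0.4, -0.3, -0.8]
grip_width: 0.5
```

Emit:
{"fn": "carry_out", "kwargs": {"increments": [[[0,0,0],0],[[0,0,0],0]]}}

```text
clock: 23.85
tcp_pos: [0.5369, -0.0, 0.1663]
tcp_rot: [-0.04, 0.999, 0.0, -0.0]
wrist_force: [-0.3, 0.4, -1.0]
grip_width: 0.496
```

```bash
python3 mv.py .5364 .0012 .13 95.2; python3 -c "
from chk import *
chk('k7.png')"
```

```text
tcp [ 0.5369 -0.      0.1663] jaw 94.63 q6 -1.84 F [-0.3  0.4 -1. ] w 0.496 t 23.85
inc [0.013, 0.043, 1.209] yaw -0.114 rows 0.7258486126192245
```

View pics/k7.png

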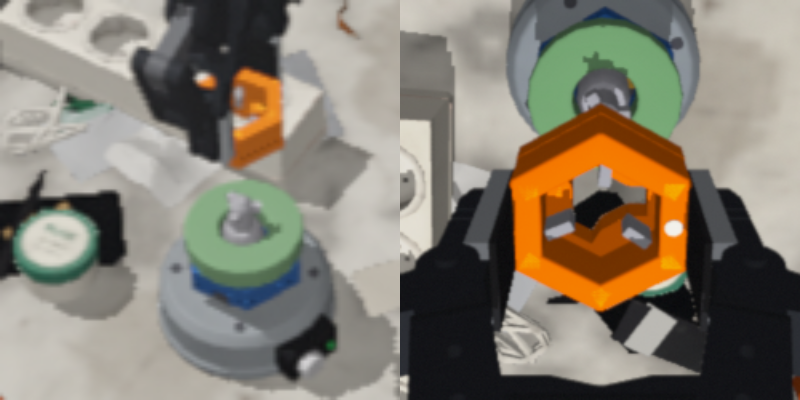

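Emit:
{"fn": "carry_out", "kwargs": {"increments": [[[0.01,0.04,0.7],-0.12],[[0.01,0.04,1.4],-0.12],[[0.01,0.04,1.47],-0.12],[[0.01,0.04,1.47],-0.12],[[0.01,0.04,1.47],-0.12]]}}

```text
clock: 24.45
tcp_pos: [0.5374, 0.001, 0.1235]
tcp_rot: [-0.046, 0.999, -0.0, 0.001]
wrist_force: [-0.2, -0.3, -0.0]
grip_width: 0.499
```

Emit:
{"fn": "carry_out", "kwargs": {"increments": [[[0,0,0],0],[[0,0,0],0]]}}

```text
clock: 24.65
tcp_pos: [0.5372, 0.001, 0.1234]
tcp_rot: [-0.046, 0.999, -0.0, 0.001]
wrist_force: [0.5, 0.7, -0.6]
grip_width: 0.504
```

```bash
python3 mv.py .5364 .0012 .112 95.2; python3 -c "
from chk import *
chk('k8.png')"
```

```text
tcp [0.5372 0.001  0.1234] jaw 95.26 q6 -1.85 F [ 0.5  0.7 -0.6] w 0.504 t 24.65
inc [0.028, 0.008, 0.381] yaw 0.012 rows 0.22903998376255752
```

View pics/k8.png

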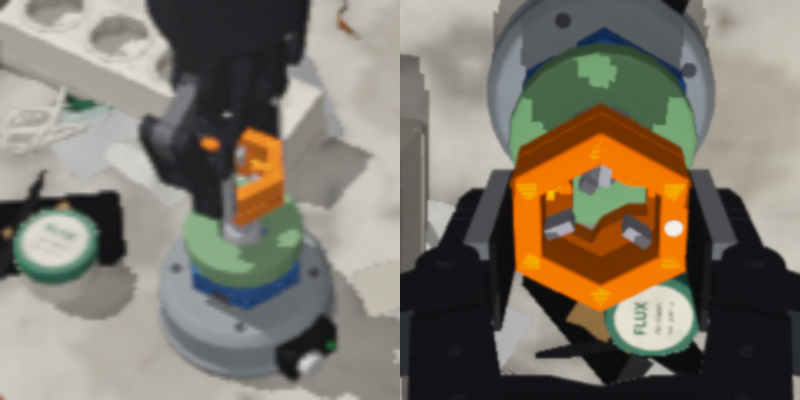

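Emit:
{"fn": "carry_out", "kwargs": {"increments": [[[0.02,0.01,0.2],0],[[0.02,0.01,0.3],0],[[0.02,0.01,0.3],0],[[0.02,0.01,0.3],0],[[0.02,0.01,0.3],0]]}}

```text
clock: 25.25
tcp_pos: [0.536, 0.0014, 0.1133]
tcp_rot: [-0.046, 0.999, -0.0, 0.0]
wrist_force: [-0.0, 0.1, -0.1]
grip_width: 0.5
```

```bash
python3 mv.py .5364 .0012 .095 95.2; python3 -c "
from chk import *
chk('k9.png')"
```

```text
tcp [0.536  0.0014 0.1133] jaw 95.26 q6 -1.85 F [-0.   0.1 -0.1] w 0.500 t 25.25
inc [-0.013, -0.007, 0.611] yaw 0.011 rows 0.3669236951992856
```

View pics/k9.png

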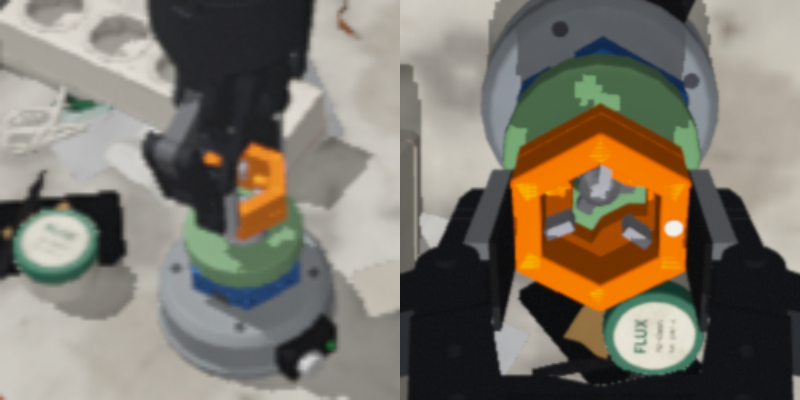

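Emit:
{"fn": "carry_out", "kwargs": {"increments": [[[0,0,0.1],0],[[0,0,0.2],0],[[0,0,0.25],0],[[0,0,0.25],0]]}}

```text
clock: 25.75
tcp_pos: [0.5356, 0.0014, 0.1053]
tcp_rot: [-0.046, 0.999, 0.0, -0.0]
wrist_force: [0.3, 0.0, -1.3]
grip_width: 0.499
```

```bash
python3 mv.py .5364 .0012 .095 95.2; python3 -c "
from chk import *
chk('k10.png')"
```

```text
tcp [0.5356 0.0014 0.1053] jaw 95.26 q6 -1.85 F [ 0.3  0.  -1.3] w 0.499 t 25.75
inc [-0.025, -0.011, 0.343] yaw 0.011 rows 0.2063221826430027
```

View pics/k10.png

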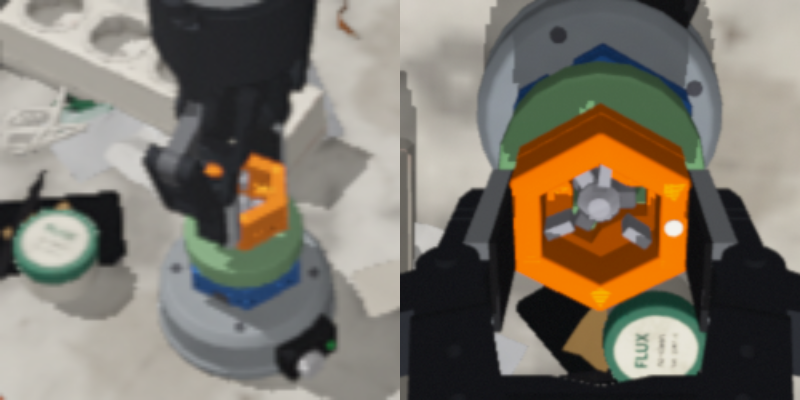

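Emit:
{"fn": "carry_out", "kwargs": {"increments": [[[-0.02,-0.01,0.1],0],[[-0.02,-0.01,0.2],0],[[-0.02,-0.01,0.28],0],[[-0.02,-0.01,0.28],0],[[-0.02,-0.01,0.28],0]]}}

```text
clock: 26.35
tcp_pos: [0.5365, 0.0012, 0.0973]
tcp_rot: [-0.046, 0.999, 0.0, -0.0]
wrist_force: [0.4, 0.5, -0.1]
grip_width: 0.497
```

```bash
python3 mv.py .5364 .0012 .095 95.2; python3 -c "
from chk import *
chk('k11.png')"
```

```text
tcp [0.5365 0.0012 0.0973] jaw 95.26 q6 -1.85 F [ 0.4  0.5 -0.1] w 0.497 t 26.35
inc [0.002, 0.001, 0.076] yaw 0.012 rows 0.045599068342659144
```

View pics/k11.png

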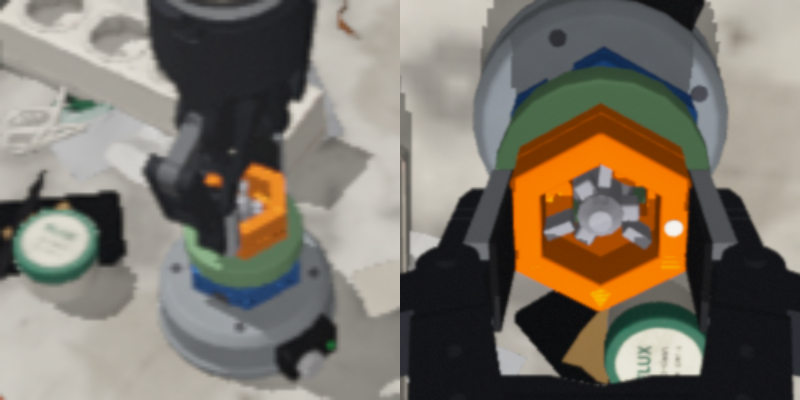

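Emit:
{"fn": "carry_out", "kwargs": {"increments": [[[0,0,0],0],[[0,0,0.04],0],[[0,0,0.04],0],[[0,0,0.04],0]], "hand": 0.46}}

```text
clock: 26.85
tcp_pos: [0.5366, 0.0011, 0.0963]
tcp_rot: [-0.046, 0.999, -0.0, 0.0]
wrist_force: [0.3, 0.1, -0.0]
grip_width: 0.542
```

```bash
python3 -c "
from chk import *
from mv import go
c,cc=chk('k12.png')
m=colmask(cc,*ORANGE,proj(cc,[.5364,.001,.082])[0],100)
for z in (.070,.072,.074,.076):
  r=fit([cc],[m],lambda p:hexp(p[0],p[1],p[2],.044,.020,z),[.536,.001,.61],[.005,.005,.2]);print(z,r)
go(.5364,.0012,.095,95.2)
"
```

```text
0.07 (array([0.53776611, 0.00085604, 0.61282819]), np.float64(0.04843752716550355))
0.072 (array([0.53691881, 0.00086876, 0.60864361]), np.float64(0.02191252099350114))
0.074 (array([0.53587152, 0.00075841, 0.61313625]), np.float64(0.011531386805475871))
0.076 (array([0.53490376, 0.0007165 , 0.59761497]), np.float64(0.03482574090107758))
tcp [0.5366 0.0011 0.0963] jaw 95.26 q6 -1.85 F [-0.3  0.2 -0.1] w 0.540 t 26.95
inc [0.007, 0.003, 0.043] yaw 0.011 rows 0.026363332268375433
```

View pics/k12.png

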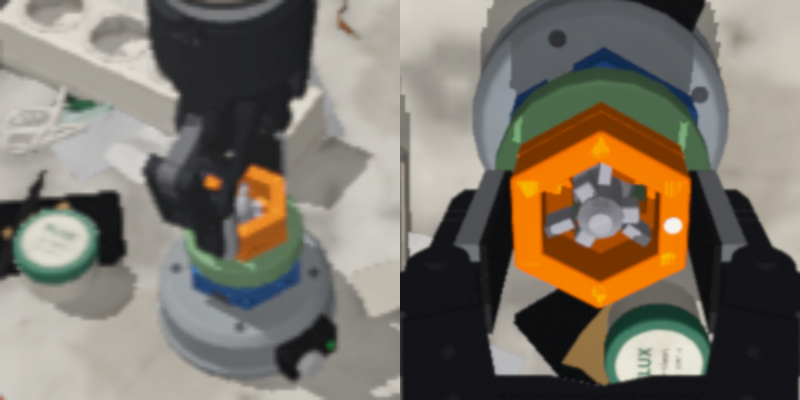

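Emit:
{"fn": "carry_out", "kwargs": {"increments": [[[0,0,0.05],0.8],[[0,0,0.05],1.6],[[0,0,0.05],2.4],[[0,0,0.05],3.2],[[0,0,0.05],4.0]]}}

```text
clock: 27.45
tcp_pos: [0.5365, 0.0012, 0.0947]
tcp_rot: [0.13, 0.992, -0.0, -0.0]
wrist_force: [-0.5, -0.2, -0.2]
grip_width: 0.542
```

```bash
python3 -c "
from chk import *
from mv import go
c,cc=chk('k13.png')
go(.5364,.0012,.095,95.2)
print(arm.state()['wrist_torque'])
"
```

```text
tcp [0.5365 0.0011 0.0947] jaw 75.26 q6 -1.50 F [ 0.5  0.2 -0.2] w 0.540 t 27.55
inc [0.005, 0.0, -0.01] yaw -3.988 rows 2.3210313357710137
[-0.05227353 -0.01869558  0.00340209]
```

View pics/k13.png

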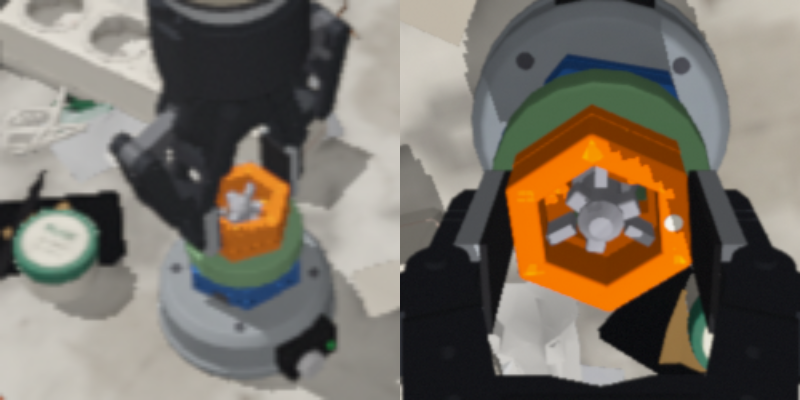

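Emit:
{"fn": "carry_out", "kwargs": {"increments": [[[0,0,0],1.3],[[0,0,0],2.6],[[0,0,0],3.9],[[0,0,0],5.2],[[0,0,0],6.4]]}}

```text
clock: 28.05
tcp_pos: [0.5366, 0.0011, 0.0947]
tcp_rot: [0.398, 0.917, -0.0, 0.0]
wrist_force: [-0.7, 0.7, 0.4]
grip_width: 0.538
```

Emit:
{"fn": "carry_out", "kwargs": {"increments": [[[0,0,0],0],[[0,0,0],0],[[0,0,0],0],[[0,0,0],0]], "hand": 1}}

```text
clock: 28.45
tcp_pos: [0.537, 0.0011, 0.0952]
tcp_rot: [0.396, 0.918, 0.0, 0.001]
wrist_force: [-0.7, 0.2, 4.0]
grip_width: 0.507
```

```bash
python3 -c "
from chk import *
from mv import go
c,cc=chk('k14.png')
go(.5364,.0012,.095,38)
print(arm.state()['wrist_torque'])
"
```

```text
tcp [0.537  0.0011 0.0953] jaw 43.31 q6 -0.94 F [ 0.1 -0.1  4.5] w 0.509 t 28.55
inc [0.017, -0.012, 0.008] yaw 1.062 rows 0.6181545223054042
[-0.05520635  0.02450555  0.07935402]
```

View pics/k14.png

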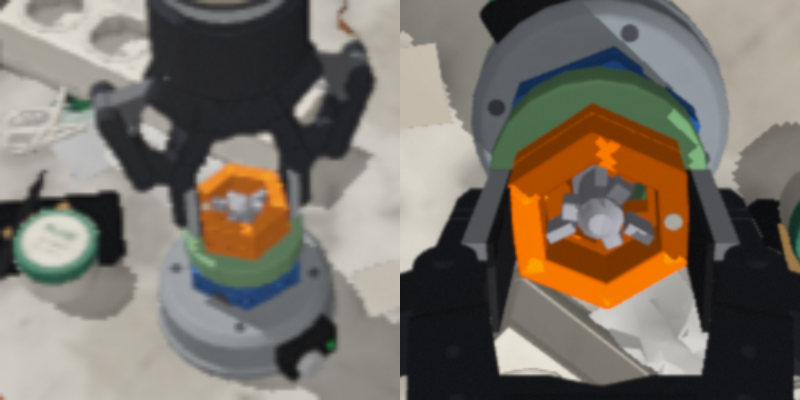

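Emit:
{"fn": "carry_out", "kwargs": {"increments": [[[0,0,0],0.3],[[0,0,0],0.6],[[0,0,0],0.9],[[0,0,0],1.2],[[0,0,0],1.2]]}}

```text
clock: 29.05
tcp_pos: [0.537, 0.001, 0.0952]
tcp_rot: [0.445, 0.896, 0.0, 0.001]
wrist_force: [0.3, 0.3, 5.9]
grip_width: 0.506
```

```bash
python3 -c "
from chk import *
from mv import go
c,cc=chk('k15.png')
go(.5364,.0012,.095,35)
print(arm.state()['wrist_torque'])
m=colmask(cc,*ORANGE,proj(cc,[.5364,.001,.082])[0],100)
for z in (.072,.074):
  r=fit([cc],[m],lambda p:hexp(p[0],p[1],p[2],.044,.020,z),[.536,.001,.67],[.005,.005,.2]);print(z,r,np.rad2deg(r[0][2]))
"
```

```text
tcp [0.537  0.001  0.0952] jaw 37.17 q6 -0.84 F [ 0.8 -0.3  4.8] w 0.506 t 29.15
inc [0.017, -0.013, 0.008] yaw 0.434 rows 0.2523794021348857
[-0.04305449  0.04902693 -0.02397852]
0.072 (array([5.37081480e-01, 4.46161697e-04, 7.20441564e-01]), np.float64(0.01534798115816947)) 41.27826102823131
0.074 (array([0.53639266, 0.0013499 , 0.7270372 ]), np.float64(0.01696111359516407)) 41.65616282298325
```

View pics/k15.png

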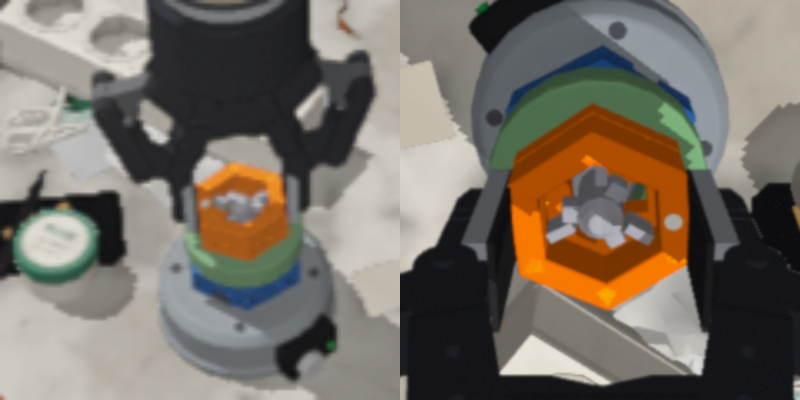

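Emit:
{"fn": "carry_out", "kwargs": {"increments": [[[0,0,0],0.4],[[0,0,0],0.8],[[0,0,0],1.2],[[0,0,0],1.2]]}}

```text
clock: 29.55
tcp_pos: [0.5371, 0.001, 0.0953]
tcp_rot: [0.491, 0.871, 0.0, 0.001]
wrist_force: [0.8, 0.5, 5.2]
grip_width: 0.513
```

```bash
python3 -c "
from chk import *
from mv import go
c,cc=chk('k16.png')
go(.5364,.0012,.095,35)
print(arm.state()['wrist_torque'])
m=colmask(cc,*ORANGE,proj(cc,[.5364,.001,.082])[0],100)
for z in (.072,.074):
  r=fit([cc],[m],lambda p:hexp(p[0],p[1],p[2],.044,.020,z),[.536,.001,.67],[.005,.005,.2]);print(z,r,np.rad2deg(r[0][2]))
"
```

```text
tcp [0.5371 0.001  0.0953] jaw 31.20 q6 -0.73 F [0.3 0.4 4.7] w 0.511 t 29.65
inc [0.018, -0.015, 0.009] yaw -0.761 rows 0.4427866615099679
[-0.0049862   0.09758385  0.03159563]
0.072 (array([5.37147832e-01, 4.13569765e-04, 6.21828526e-01]), np.float64(0.015567018886762629)) 35.62815011168066
0.074 (array([0.5364955 , 0.00136451, 0.62735077]), np.float64(0.017394333971212247)) 35.94455165290455
```

View pics/k16.png

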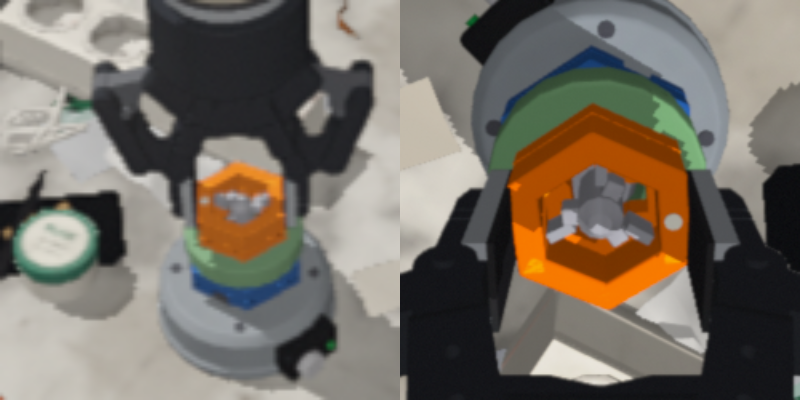

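Emit:
{"fn": "carry_out", "kwargs": {"increments": [[[0,0,0],0],[[0,0,0],0],[[0,0,0],0],[[0,0,-1.5],0],[[0,0,-3],0]], "hand": 0}}

```text
clock: 30.15
tcp_pos: [0.5347, 0.0015, 0.1831]
tcp_rot: [0.491, 0.871, -0.001, -0.003]
wrist_force: [1.7, -0.7, 0.9]
grip_width: 1.003
```

Emit:
{"fn": "carry_out", "kwargs": {"increments": [[[-2,0,-0.3],0],[[-2,0,-0.3],0],[[-2,0,-0.3],0],[[-2,0,-0.3],0],[[-2,0,-0.3],0]]}}

```text
clock: 30.65
tcp_pos: [0.5663, -0.049, 0.1918]
tcp_rot: [0.49, 0.872, -0.0, -0.002]
wrist_force: [-0.3, 0.5, -0.5]
grip_width: 1.004
```

```bash
python3 -c "
from chk import *
from mv import go
go(.5364,.0012,.095,35)
c=shot('wrist','w20.png'); s=shot('scene','s20.png')
a=c['frame'];n=proj(c,[.5364,.001,.08])[0].astype(int);print(n)
b=cv2.cvtColor(a,cv2.COLOR_RGB2BGR)[max(0,n[1]-90):n[1]+90,n[0]-100:n[0]+100]
f=cv2.cvtColor(s['frame'],cv2.COLOR_RGB2BGR)[220:340,200:320]
cv2.imwrite('pics/k20.png',np.hstack([cv2.resize(b,(450,450*b.shape[0]//b.shape[1])),cv2.resize(f,(350,450*b.shape[0]//b.shape[1]))]))
m=colmask(c,*ORANGE,n,60)
for z in (.070,.072,.074,.076):
  r=fit([c],[m],lambda p:hexp(p[0],p[1],p[2],.044,.020,z),[.536,.001,.62],[.005,.005,.2]);print(z,np.round(r[0],4),r[1],np.rad2deg(r[0][2]))
hs=cv2.cvtColor(c['frame'],cv2.COLOR_RGB2HSV)
w=cv2.inRange(hs,np.array((0,0,170)),np.array((180,80,255)))
mm=np.zeros_like(w); cv2.fillConvexPoly(mm,cv2.convexHull(hullfull(m).astype(np.int32)),255)
nn,l,st,ce=cv2.connectedComponentsWithStats(w&mm)
for i in range(1,nn):
  p=pix(c,ce[i],.092); d=p[:2]-np.array([.5366,.0011])
  if st[i,4]>4: print(st[i,4],ce[i],p,np.hypot(*d),np.rad2deg(np.arctan2(d[1],d[0])))
"
```

```text
tcp [ 0.5663 -0.049   0.1918] jaw 31.29 q6 -0.81 F [-0.3  0.5 -0.5] w 1.004 t 30.65
inc [1.939, 0.027, 3.233] yaw -0.742 rows 2.261924871553198
[321 157]
0.07 [0.5367 0.0007 0.6664] 0.031312392286931355 38.18238546097259
0.072 [0.5368 0.0007 0.6559] 0.02019233895880077 37.58025676901008
0.074 [0.5366 0.001  0.6595] 0.015506617240594415 37.78674560941459
0.076 [0.5366 0.0011 0.6669] 0.02171088999447208 38.21276262919937
27 [321.51851852 141.2962963 ] [0.531015   0.00988819 0.092     ] 0.010412704075904089 122.43645157875953
26 [328.03846154 147.30769231] [0.53614278 0.00895798 0.092     ] 0.00787127046603831 93.33005624660183
40 [351.925 156.2  ] [0.5511272  0.01201842 0.092     ] 0.01817281622949744 36.92795718730993
62 [323.88709677 160.03225806] [0.53791792 0.0013282  0.092     ] 0.001337530036610618 9.823414768305431
13 [309.15384615 160.23076923] [ 0.5303918  -0.00339464  0.092     ] 0.0076644364694138 -144.09605524279544
15 [305.46666667 169.8       ] [ 0.53139918 -0.00945391  0.092     ] 0.011765775052917595 -116.233437123615
20 [329.8 169.9] [ 0.54405943 -0.00180975  0.092     ] 0.008006855777264796 -21.309607041169507
```

View pics/k20.png

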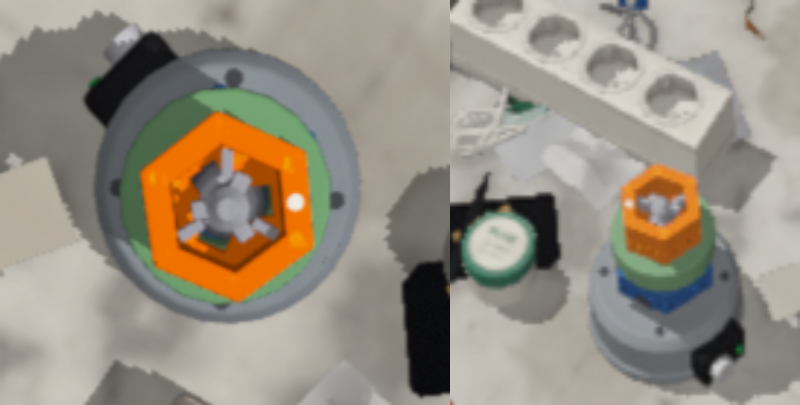

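```bash
python3 -c "
from chk import *
from mv import go
go(.5364,.0012,.095,35)
c=shot('wrist'); s=shot('scene')
n=proj(c,[.5364,.001,.08])[0]; k=proj(s,[.5364,.001,.08])[0]
ms=[colmask(c,*ORANGE,n,60),colmask(s,*ORANGE,k,25)]
print('joint',fit([c,s],ms,lambda p:hexp(p[0],p[1],p[2],.044,.020,p[3]),[.5366,.001,.65,.073],[.004,.004,.1,.004]))
print('wr',fit([c],ms[:1],lambda p:hexp(p[0],p[1],p[2],.044,.020,p[3]),[.5366,.001,.65,.073],[.004,.004,.1,.004]))
G=((45,40,30),(85,255,255))
ms=[colmask(c,*G,n,80),colmask(s,*G,k,32)]
print('wheel',fit([c,s],ms,lambda p:cylp(p[0],p[1],.062,.014,p[2]),[.5366,.001,.058],[.004,.004,.004]))
print('wheel wr',fit([c],ms[:1],lambda p:cylp(p[0],p[1],.062,.014,p[2]),[.5366,.001,.058],[.004,.004,.004]))
for l in ['jar','pen','reel']:
  for d in arm.mark_of('scene',l)[:1]: print(l,np.round(toworld(s,d['centre']),4),d['confidence'])
for l in ['wheel_center','collar_center','collar_mark','unit']:
  for d in arm.mark_of('wrist',l)[:2]: print(l,np.round(toworld(c,d['centre']),4),d['confidence'])
"
```

```text
tcp [ 0.5667 -0.0491  0.1925] jaw 31.31 q6 -0.81 F [ 0.  -0.6 -0.3] w 0.998 t 30.75
inc [1.952, 0.013, 3.252] yaw -0.737 rows 2.2757978834807364
joint (array([0.53710545, 0.00106804, 0.67509216, 0.07107479]), np.float64(0.05985167318909052))
wr (array([0.53667183, 0.0008873 , 0.66329279, 0.07390629]), np.float64(0.01471342539927179))
wheel (array([0.53587637, 0.00137192, 0.05606872]), np.float64(0.13471386008237396))
wheel wr (array([0.53564642, 0.00124194, 0.05713691]), np.float64(0.010474974630920815))
jar [ 6.391e-01  3.930e-02 -3.000e-04] 0.73
pen [0.3784 0.0574 0.0025] 0.8
reel [ 6.499e-01 -2.699e-01  6.000e-04] 0.51
collar_center [ 0.3922 -0.0464  0.0095] 0.82
collar_center [ 0.5401 -0.0027  0.0849] 0.74
collar_mark [ 0.3753 -0.0369  0.0179] 0.97
collar_mark [0.5512 0.0162 0.0885] 0.61
unit [ 0.5379 -0.0007  0.0006] 0.85
```

```bash
python3 -c "
from workcell import arm
print(arm.close_job())"
```

```text
the job is handed in; nothing more can be done
None
```

The polishing wheel is mounted, as far as my camera measurements show. I handed the job in at about 31 s of the 72 s allowed, and no verdict came back.

- **What I did:** I seated the blue flange over the ribs, laid the green wheel on it, and lowered the orange collar that started farthest right over the lugs. I turned it clockwise and let go. The flange needed no feeling around, because I had measured the rib angle (about 95°) and lined the slots up with it first.
- **Flange:** the best fit puts its underside at 42 mm, which is fully seated, and less than 1 mm off the axis.
- **Wheel:** it lies on the flange. The last wrist fit puts its underside at 57 mm (nominal 58), about 1 mm off the axis.
- **Collar:** its dot sits about 57–59° clockwise of the lugs, close to the 56° expected. It is about 1 mm or less off the axis.
- **Bystanders:** the jar, pen and reel read within about 8 mm of their starting positions, with a sensor accuracy of about 4 mm. The gripper was open and clear at the end.

Three checks were weaker or disagreed:
- **Collar height:** the fits ranged from 71 to 74 mm for the underside (nominal 72, allowed 69–75).
- **Wheel height:** one wheel fit, on a poor colour mask, favoured 54 mm instead of 58. The fit that combined the scene and wrist cameras matched badly too.
- **Collar stop:** I saw no clear torque rise at the stop, so I judged it by the angle and the pictures.

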